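# Load a spring scale with a two-piece hanging chain

### The arm

A 6-joint arm with a two-finger parallel gripper is mounted at the origin on a cart in front of the work surface, level with it; the furniture and walls round the work are solid. World frame = base frame: x ahead of the robot, y to its left, z up, the work surface at z = 0. Lengths are in m, angles in rad, forces in N, time in s.
With the tool pointing down it reaches from about 0.325 to 0.9 m from the base axis. Payload 6.1 kg.
Tool frame: the origin (TCP) lies at the very end of the fingers, on their centre line; the grasp point (between the pads) lies 19 mm behind it; z points along the fingers, y is the line along which they close (so a half turn about z gives the same grasp; the last joint's range is limited). The gripper opens to 85 mm and grips with 20 to 120 N. Pads are 22 mm wide; open, the fingers measure 114 mm over their backs; the gripper's body (76 mm by 85 mm) begins 54 mm behind the grasp point. The pads swing forward as they close: fully open they stand 13 mm farther back than shut.
Start: joints at [-1.232, 0.22, 1.526, -0, 1.395, -0.126], TCP at [0.28, -0.559, 0.231] pointing down, gripper open.
Joint ranges: [-2.98, 2.98], [-0.91, 2.08], [0.09, 2.57], [-1.24, 4.39], [0.2, 2.65], [-2.68, 2.68]. Speed limits (rad/s): [2.57, 2.57, 3.01, 3.14, 3.14, 3.14].

### API

Orientations are given as [roll, pitch, yaw] about the fixed x, y, z axes, in that order (R = Rz(yaw) Ry(pitch) Rx(roll)).
In Python, from cell import arm, eyes gives the robot as it stands.
- The arm moves only by the tool jog_arm, never from a script. Its argument "rows" is a list of rows, each an object of numbers: "tx", "ty", "tz": the shift along the tool's x, y, z in units of 40 mm (1.0 is 40 mm); "turn": the turn about the tool's z in units of 5 degrees (1.0 is 5 degrees); "jaw": the closure, from 0 (fully open) to 1 (shut). A call has exactly 8 rows; each row shifts and turns the commanded pose from where the row before left it, along the tool's axes as they then stand; what a row does not reach is not made up. A row lasts 1/8 s, in which the tool goes at most 62.5 mm and 10.7 degrees, less where a joint would pass 70% of its speed; a pose out of reach is approached as far as the arm can. A call is refused whole if a number of a shift passes 1 or a number of a turn 1, either way. A call with a gripper value outside its range is refused whole. The fingers move at their own pace and stop on an object; "squeeze" is the grip in N (left out, the last holds). Time passes only in rows, so rows that do not move let the fingers close, or fill a call up. It gives the time, the measured TCP pose, the force, the opening and the grip force at its end, in the units of the state.
- arm.observe(): the state, without advancing time (a new reading comes with each control period).
- eyes.get_image(name): name is "scene" or "top" or "wrist"; returns a dict with "pixels" (384x512x3 uint8, blue, green, red), "camera_matrix" (3x3 intrinsics, pixels), "distortion" ([k1, k2, p1, p2, k3] as OpenCV has them; the pictures are not rectified), "rvec" (rotation vector, rad) and "tvec" (3), from world to camera coordinates, as OpenCV has them. Camera axes: x right, y down, z forward; pixel columns grow to the right and rows downward; lengths in m; the calibration is good to about 2 mm. A picture is of the moment at which its call begins. There is no depth.
- arm.close_job(): hands the job in; it is judged then, once.
The state is a dict: "time": time; "qpos": joint angles; "joint_vel": joint speeds; "tau": joint torques, N m; "eef_pos": TCP position; "orientation": TCP orientation; "wrist_force": force on the tool from outside, world axes, zero at the start; "ft_torque": the same for the moment, N m; "finger_gap": finger opening in m; "grasp_force": force on a finger pad.
Only numpy, scipy, OpenCV 4.12 (cv2) and the standard library are available. Lean on these libraries where they do the work, as an engineer would, in place of code of your own. Each camera call takes 0.05 s, during which the arm holds its last target. There are 200 camera calls.

### The job

Hang the bar that has a loop underneath from the loop of the spring scale on the stand, then hang the bar with the round weight by its hook from that first bar's lower loop, so that both hang freely in a chain under the scale. Let each one down slowly and do not let go until the scale carries all of its weight: the scale must never drop, bounce or spring up, nor be dragged down near the end of its stroke. Leave the other things on the bench where they are.

Things in the scene. Friction and masses are not known exactly. Their poses are not given: they have to be found in the camera images.
- stand: Fixed bench stand: flat base, round 26 mm post 0.47 m high, 100 mm behind the scale; 24 mm wide arm at 0.44 to 0.46 m reaches forward over the scale, whose 30 mm thick tube ends 0.36 m above the bench. Origin on the bench straight below the scale's loop; x points from the scale to the post, z up. Hooks enter the scale's loop moving in +x, from the side away from the post.
- scale_loop (a point): Closed loop of 6 mm wire under the scale, in the stand's y-z plane (hole looks along the stand's x), V-shaped at the bottom. The point is the middle of the wire at the lowest place, where a hook shall hang; 0.31 m above the bench when unloaded. Hole: 3 to 40 mm above this point, 26 mm wide (narrower in the V, the lowest 10 mm). Moves only up and down, with the scale.
- scale (a joint): Stretch of the spring scale in m: 0 unloaded, grows as the loop moves down, end of the stroke at 0.14. A soft spring (of the order of 0.05 N per mm, the rate is not known exactly) with little damping: it bounces if a load is dropped on it.
- hanger_bar: Upper piece, 0.09 to 0.21 kg (not known): straight bar 250 mm long (its y), 12 mm thick (x), 16 mm high; origin at the bar's centre. In the middle a hook of 6 mm wire on top and a closed wire loop beneath. Starts level in a cradle, hook up, bar centre 71 mm above the bench; grip it 75 to 120 mm from its middle, at either end. Balanced: hangs level.
- hanger_hook (a point): Seat under the bend (inverted V) of the hanger bar's hook, 38 mm above the bar's centre: the middle of the wire it hangs on comes here. Hook in the bar's x-z plane: shank at x = -12 mm, top at 49 mm above the bar's centre, tip on the +x side (outer face at x = 15 mm) ending 24 mm above the centre; 18 mm clear between. Enters a loop tip first, moving in its +x, then down.
- hanger_loop (a point): Closed loop of 6 mm wire under the hanger bar, in the bar's y-z plane (hole looks along the bar's x), V-shaped at the bottom. The point is the middle of the wire at the lowest place, 50 mm below the bar's centre. Hole: 3 to 42 mm above this point, 26 mm wide (narrower in the V, the lowest 10 mm). When hanging it can swing and turn a little.
- weight_bar: Lower piece, 0.14 to 0.45 kg (not known): bar 12 mm thick (y), 16 mm high, from x = -130 mm (handle) to +60 mm, with a round weight 40 mm wide below it, down to 37 mm under the bar's centre. Origin on the bar's centre line straight below its hook, as is the centre of mass: hangs level. Starts in a cradle, hook up, bar centre 71 mm above the bench; grip the handle at x = -75 to -120 mm.
- weight_hook (a point): Seat under the bend of the weight bar's hook, 38 mm above the bar's centre; the hook has the same shape and size as the hanger bar's, in the bar's x-z plane with its tip on the +x side.
- cradle_a: Fixed cradle holding the hanger bar at the start: base 150 x 80 mm, two notched uprights 12 mm thick, 50 mm either side of its middle along its x, 80 mm high, notch floor at 63 mm. The bar lies along its x and lifts straight out.
- cradle_b: Like cradle_a; holds the weight bar at the start.
- pliers: Bystander: pliers with blue handles, 159 mm long, lying on the bench. Leave it.
- bearing_cup: Bystander: white bearing cup, 63 mm in diameter, 30 mm high. Leave it.
- tape_roll: Bystander: roll of black tape, 62 mm in diameter, 19 mm high. Leave it.

How it is judged:
By the outcome, as a careful person would: the job done as asked, in the order asked, and still so for the second after the job is handed in, with the robot touching nothing.
It also fails if it takes over 72 s, if anything falls off the work surface, if the arm or the gripper's body presses on something with over 40 N, if the wrist force passes 120 N, or if a joint passes its speed limit or range.

## Working session

There is one attempt and no reset: what is moved stays moved. The work goes in short steps, Python scripts to look and compute and a tool call to move; the robot and the scene stay as the last step left them, time stands still between calls to the robot, and variables do not carry over. Pictures are saved under pics/ and viewed, at most 10 in all, crops included, and the job is handed in when it is done.

Besides the shell and the picture viewer there is one more tool, called after "Call:" as name([rows], argument=value, ...), one row to a line, values as JSON. jog_arm: Moves the arm, as the interface text tells. Its arguments: {"type":"object","properties":{"rows":{"type":"array"},"squeeze":{"type":"number"}},"required":["rows"]}

```bash
ls; mkdir -p pics
python3 - <<'E'
from cell import arm, eyes
import cv2, numpy as np, pickle
s=arm.observe(); print({k:np.round(v,3) for k,v in s.items()})
d={n:eyes.get_image(n) for n in("scene","top")}
pickle.dump(d,open("im0.pkl","wb"))
for n in d: 
    cv2.imwrite(f"pics/{n}0.png",d[n]["pixels"])
    print(n,d[n]["camera_matrix"].round(1).tolist(),np.round(d[n]["distortion"],3)); R=cv2.Rodrigues(d[n]["rvec"])[0]; print((-R.T@np.ravel(d[n]["tvec"])).round(3),R.round(2).tolist())
E
```

```text
pics
{'time': np.float64(0.0), 'qpos': array([-1.232,  0.221,  1.528,  0.   ,  1.395, -0.126]), 'joint_vel': array([ 0.   ,  0.001, -0.001,  0.001,  0.001,  0.   ]), 'tau': array([ 3.0000e-03, -4.9690e+01, -3.8939e+01, -0.0000e+00,  1.1000e-02,
       -0.0000e+00]), 'eef_pos': array([ 0.28 , -0.558,  0.23 ]), 'orientation': array([-3.14 , -0.   ,  0.465]), 'wrist_force': array([ 0.187,  0.642, -0.29 ]), 'ft_torque': array([ 0.043, -0.031,  0.037]), 'grasp_force': np.float64(0.0), 'finger_gap': np.float64(0.085)}
scene [[422.8, 0.0, 256.7], [0.0, 422.8, 189.2], [0.0, 0.0, 1.0]] [-0.086  0.     0.     0.     0.   ]
[0.06  0.716 1.241] [[-0.84, -0.54, 0.02], [-0.42, 0.63, -0.66], [0.34, -0.56, -0.75]]
top [[472.7, 0.0, 257.7], [0.0, 472.7, 191.8], [0.0, 0.0, 1.0]] [-0.124  0.     0.     0.     0.   ]
[ 0.205 -0.116  1.397] [[0.22, -0.98, 0.0], [-0.94, -0.21, -0.26], [0.26, 0.05, -0.96]]
```

View pics/scene0.png

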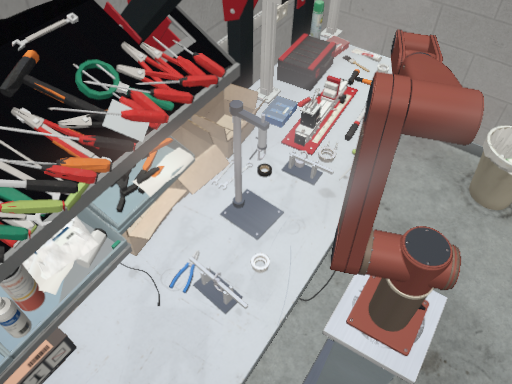

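View pics/top0.png

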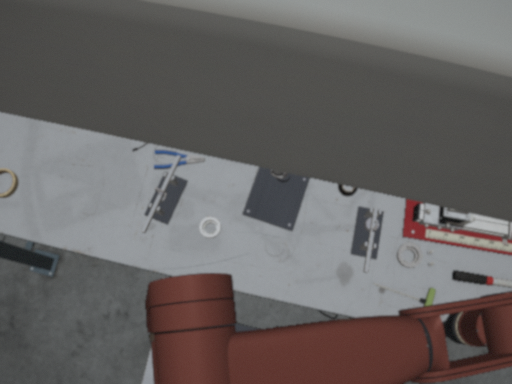

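The scene view shows the hanger bar at about (218,283), the stand base at (252,213) and post top at (237,105), the scale tube at about (263,140), and the weight bar at about (308,165). In the top view the hanger bar is at (163,195), the stand base at (276,198) and the weight bar at (371,235). I'll zoom in on each.

```bash
cat > h.py <<'E'
import cv2, numpy as np
def cam(c):
    R=cv2.Rodrigues(np.asarray(c["rvec"],float))[0]; t=np.ravel(c["tvec"]); return R,t,-R.T@t
def ray(c,px):
    R,t,o=cam(c); u=cv2.undistortPoints(np.array([[px]],float),c["camera_matrix"],c["distortion"])[0,0]
    d=R.T@np.array([u[0],u[1],1]); return o,d/np.linalg.norm(d)
def onz(c,px,z):
    o,d=ray(c,px); return o+d*(z-o[2])/d[2]
def two(c1,p1,c2,p2):
    a,u=ray(c1,p1); b,v=ray(c2,p2)
    s,t=np.linalg.lstsq(np.c_[u,-v],b-a,rcond=None)[0]; p,q=a+s*u,b+t*v; return (p+q)/2,np.linalg.norm(p-q)
def proj(c,P): return cv2.projectPoints(np.atleast_2d(np.array(P,float)),c["rvec"],c["tvec"],c["camera_matrix"],c["distortion"])[0][:,0]
E
python3 - <<'E'
import pickle,cv2,numpy as np
d=pickle.load(open("im0.pkl","rb"))
T=[("scene",180,245),("scene",230,100),("scene",275,135),("top",135,150),("top",240,155),("top",340,180)]
C=[cv2.resize(d[n]["pixels"][y:y+80,x:x+72],None,fx=3.7,fy=3.7,interpolation=cv2.INTER_CUBIC) for n,x,y in T]
cv2.imwrite("pics/m0.png",np.vstack([np.hstack(C[:3]),np.hstack(C[3:])])[:600])
E
```

```text
(no output)
```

View pics/m0.png

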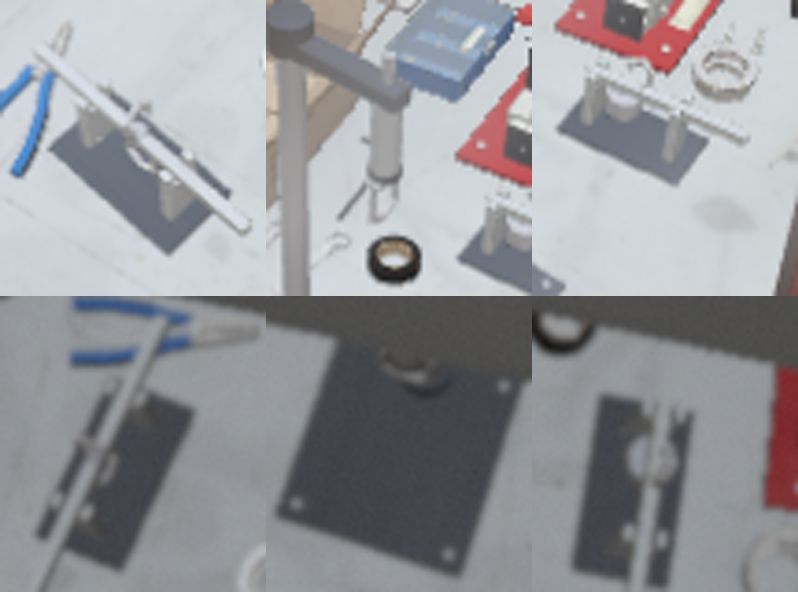

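The crops show the hanger bar from (190,259) to (246,306) and the scale loop's lowest point near (260,159) in the scene view. The post top is near (237,106). The weight bar's handle points toward the lower right in the scene view and down in the top view. Next I'll get metric estimates.

Run:
```python
import pickle; from h import *
d=pickle.load(open("im0.pkl","rb")); S,T=d["scene"],d["top"]
f=lambda i,x,y:{0:(180+x/3.7,245+y/3.7),1:(230+(x-266)/3.7,100+y/3.7),2:(275+(x-532)/3.7,135+y/3.7),3:(135+x/3.7,150+(y-296)/3.7),4:(240+(x-266)/3.7,155+(y-296)/3.7),5:(340+(x-532)/3.7,180+(y-296)/3.7)}[i]
def p(n,i,x,y,z): 
    r=onz(S if i<3 else T,f(i,x,y),z); print(n,r.round(3)); return r
a=p("hb end far S",0,40,52,.076);b=p("hb end near S",0,243,223,.076);print((a+b)/2,np.linalg.norm(a-b),np.degrees(np.arctan2(*(a-b)[1::-1])))
c=p("hb far T",3,165,322,.079);e=p("hb near T",3,40,588,.079)
p("hook S top",0,140,108,.12);p("hook T",3,82,440,.12)
print("cradleA base T");[p("",3,x,y,.004) for x,y in((112,382),(193,410),(122,570),(40,540))]
print("stand");q=p("posttop",1,292,30,.47);p("tube bottom",1,384,180,.36);p("loop",1,378,218,.31)
for x,y in((503,386),(296,503),(448,553)):p("screw T",4,x,y,.01)
p("base TL",4,336,340,.01);p("baseBL",4,277,515,.01);p("baseBR",4,460,576,.01)
print("weight");a=p("far S",2,590,70,.076);b=p("near S",2,745,137,.076);p("far T",5,652,402,.079)
print(np.linalg.norm(a-b),np.degrees(np.arctan2(*(a-b)[1::-1])));p("hook S",2,640,62,.115)
[p("cradB",5,x,y,.004) for x,y in((602,395),(693,408),(665,588),(573,570))]
```

```text
hb end far S [0.608 0.215 0.076]
hb end near S [0.373 0.252 0.076]
[0.49013061 0.23369302 0.076     ] 0.237850082315762 -8.83043939245956
hb far T [0.609 0.206 0.079]
hb near T [0.379 0.244 0.079]
hook S top [0.486 0.231 0.12 ]
hook T [0.49  0.234 0.12 ]
cradleA base T
 [0.571 0.254 0.004]
 [0.562 0.181 0.004]
 [0.418 0.203 0.004]
 [0.427 0.276 0.004]
stand
posttop [ 0.629 -0.09   0.47 ]
tube bottom [ 0.537 -0.085  0.36 ]
loop [ 0.543 -0.088  0.31 ]
screw T [ 0.644 -0.168  0.01 ]
screw T [ 0.51  -0.023  0.01 ]
screw T [ 0.496 -0.152  0.01 ]
base TL [ 0.653 -0.025  0.01 ]
baseBL [ 0.496 -0.011  0.01 ]
baseBR [ 0.48  -0.166  0.01 ]
weight
far S [ 0.58  -0.381  0.076]
near S [ 0.397 -0.384  0.076]
far T [ 0.58  -0.376  0.079]
0.182649628844116 0.9539719811906511
hook S [ 0.525 -0.384  0.115]
cradB [ 0.598 -0.349  0.004]
cradB [ 0.604 -0.425  0.004]
cradB [ 0.452 -0.426  0.004]
cradB [ 0.45  -0.351  0.004]
```

```bash
cat >> h.py <<'E'
def rows(p0,y0,p1,y1,n):
    "tool-frame rows from (p0,yaw0) to (p1,yaw1 deg) in n rows, tool pointing down"
    p0,p1=np.array(p0,float),np.array(p1,float); st=(p1-p0)/n; dy=(y1-y0)/n; out=[]
    for i in range(n):
        a=np.radians(y0+dy*i); c,s=np.cos(a),np.sin(a)
        v=np.array([c*st[0]+s*st[1], s*st[0]-c*st[1], -st[2]])/.04
        out.append((*v.round(3),round(-dy/5,3)))
    for i in range(0,n,8): print(i//8,[{k:float(x) for k,x in zip(("tx","ty","tz","turn"),r) if abs(x)>1e-4} for r in out[i:i+8]])
def state():
    from cell import arm
    s=arm.observe(); return s,np.array(s["eef_pos"]),np.degrees(s["orientation"][2])
E
python3 - <<'E'
from h import *
s,p,y=state(); rows(p,y,[.40,.225,.25],-9,24)
E
```

```text
0 [{'tx': 0.477, 'ty': -0.673, 'tz': -0.021, 'turn': 0.297}, {'tx': 0.46, 'ty': -0.685, 'tz': -0.021, 'turn': 0.297}, {'tx': 0.442, 'ty': -0.697, 'tz': -0.021, 'turn': 0.297}, {'tx': 0.424, 'ty': -0.708, 'tz': -0.021, 'turn': 0.297}, {'tx': 0.405, 'ty': -0.719, 'tz': -0.021, 'turn': 0.297}, {'tx': 0.386, 'ty': -0.729, 'tz': -0.021, 'turn': 0.297}, {'tx': 0.367, 'ty': -0.739, 'tz': -0.021, 'turn': 0.297}, {'tx': 0.348, 'ty': -0.748, 'tz': -0.021, 'turn': 0.297}]
1 [{'tx': 0.329, 'ty': -0.757, 'tz': -0.021, 'turn': 0.297}, {'tx': 0.309, 'ty': -0.765, 'tz': -0.021, 'turn': 0.297}, {'tx': 0.289, 'ty': -0.773, 'tz': -0.021, 'turn': 0.297}, {'tx': 0.269, 'ty': -0.78, 'tz': -0.021, 'turn': 0.297}, {'tx': 0.249, 'ty': -0.787, 'tz': -0.021, 'turn': 0.297}, {'tx': 0.228, 'ty': -0.793, 'tz': -0.021, 'turn': 0.297}, {'tx': 0.207, 'ty': -0.799, 'tz': -0.021, 'turn': 0.297}, {'tx': 0.187, 'ty': -0.804, 'tz': -0.021, 'turn': 0.297}]
2 [{'tx': 0.166, 'ty': -0.809, 'tz': -0.021, 'turn': 0.297}, {'tx': 0.145, 'ty': -0.813, 'tz': -0.021, 'turn': 0.297}, {'tx': 0.124, 'ty': -0.816, 'tz': -0.021, 'turn': 0.297}, {'tx': 0.103, 'ty': -0.819, 'tz': -0.021, 'turn': 0.297}, {'tx': 0.081, 'ty': -0.821, 'tz': -0.021, 'turn': 0.297}, {'tx': 0.06, 'ty': -0.823, 'tz': -0.021, 'turn': 0.297}, {'tx': 0.039, 'ty': -0.824, 'tz': -0.021, 'turn': 0.297}, {'tx': 0.017, 'ty': -0.825, 'tz': -0.021, 'turn': 0.297}]
```

Call:
jog_arm([
  {"tx": 0.48, "ty": -0.67, "turn": 0.3},
  {"tx": 0.46, "ty": -0.68, "turn": 0.3},
  {"tx": 0.44, "ty": -0.7, "turn": 0.3},
  {"tx": 0.42, "ty": -0.71, "turn": 0.3},
  {"tx": 0.4, "ty": -0.72, "turn": 0.3},
  {"tx": 0.39, "ty": -0.73, "turn": 0.3},
  {"tx": 0.37, "ty": -0.74, "turn": 0.3},
  {"tx": 0.35, "ty": -0.75, "turn": 0.3},
])

```text
validation failed for argument at $.ro...
```

Call:
jog_arm([
  {"tx": 0.33, "ty": -0.76, "turn": 0.3},
  {"tx": 0.31, "ty": -0.77, "turn": 0.3},
  {"tx": 0.29, "ty": -0.77, "turn": 0.3},
  {"tx": 0.27, "ty": -0.78, "turn": 0.3},
  {"tx": 0.25, "ty": -0.79, "turn": 0.3},
  {"tx": 0.23, "ty": -0.79, "turn": 0.3},
  {"tx": 0.21, "ty": -0.8, "turn": 0.3},
  {"tx": 0.19, "ty": -0.8, "turn": 0.3},
])

```text
validation failed for argument at $.ro...
```

Call:
jog_arm([
  {"tx": 0.17, "ty": -0.81, "turn": 0.3},
  {"tx": 0.15, "ty": -0.81, "turn": 0.3},
  {"tx": 0.12, "ty": -0.82, "turn": 0.3},
  {"tx": 0.1, "ty": -0.82, "turn": 0.3},
  {"tx": 0.08, "ty": -0.82, "turn": 0.3},
  {"tx": 0.06, "ty": -0.82, "turn": 0.3},
  {"tx": 0.04, "ty": -0.82, "turn": 0.3},
  {"tx": 0.02, "ty": -0.82, "turn": 0.3},
])

```text
validation failed for argument at $.ro...
```

Run:
```python
from h import *; from cell import eyes; import pickle
w=eyes.get_image("wrist"); pickle.dump(w,open("w1.pkl","wb")); cv2.imwrite("pics/w1.png",w["pixels"])
t=eyes.get_image("scene"); pickle.dump(t,open("s1.pkl","wb"))
s,p,y=state(); print(p.round(4),y,s["qpos"].round(3),s["time"]); print(cam(w)[2],cam(w)[0].round(2).tolist())
print(proj(w,[[.49,.234,.12],[.49,.234,.071],[.55,-.09,.31]]))
```

```text
[ 0.28   -0.5583  0.2306] 26.629850868254827 [-1.232  0.221  1.527 -0.     1.395 -0.126] 0.2
[ 0.35505674 -0.52037321  0.37090173] [[0.45, -0.89, -0.0], [-0.84, -0.43, 0.32], [-0.29, -0.14, -0.95]]
[[2262.57322716 1880.19851946]
 [ 175.28448259  119.0262741 ]
 [-517.73194933 -769.58254429]]
```

View pics/w1.png

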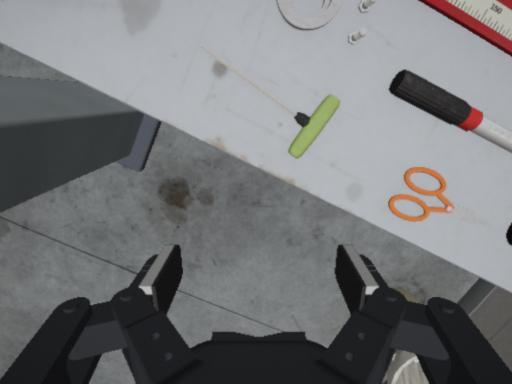

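The arm had not moved: the wrist view shows only the bench edge and some tools, such as the green handle at (315,125). The rows probably need every field, so I'll retry with all of them.

Call:
jog_arm([
  {"tx": 0.48, "ty": -0.67, "tz": 0, "turn": 0.3, "jaw": 0},
  {"tx": 0.46, "ty": -0.68, "tz": 0, "turn": 0.3, "jaw": 0},
  {"tx": 0.44, "ty": -0.7, "tz": 0, "turn": 0.3, "jaw": 0},
  {"tx": 0.42, "ty": -0.71, "tz": 0, "turn": 0.3, "jaw": 0},
  {"tx": 0.4, "ty": -0.72, "tz": 0, "turn": 0.3, "jaw": 0},
  {"tx": 0.39, "ty": -0.73, "tz": 0, "turn": 0.3, "jaw": 0},
  {"tx": 0.37, "ty": -0.74, "tz": 0, "turn": 0.3, "jaw": 0},
  {"tx": 0.35, "ty": -0.75, "tz": 0, "turn": 0.3, "jaw": 0},
])

```text
time: 1.2
eef_pos: [0.3204, -0.2965, 0.2312]
orientation: [-3.142, -0.0, 0.254]
wrist_force: [0.7, 0.3, -0.1]
finger_gap: 0.0855
grasp_force: 0.0
```

Call:
jog_arm([
  {"tx": 0.33, "ty": -0.76, "tz": 0, "turn": 0.3, "jaw": 0},
  {"tx": 0.31, "ty": -0.77, "tz": 0, "turn": 0.3, "jaw": 0},
  {"tx": 0.29, "ty": -0.77, "tz": 0, "turn": 0.3, "jaw": 0},
  {"tx": 0.27, "ty": -0.78, "tz": 0, "turn": 0.3, "jaw": 0},
  {"tx": 0.25, "ty": -0.79, "tz": 0, "turn": 0.3, "jaw": 0},
  {"tx": 0.23, "ty": -0.79, "tz": 0, "turn": 0.3, "jaw": 0},
  {"tx": 0.21, "ty": -0.8, "tz": 0, "turn": 0.3, "jaw": 0},
  {"tx": 0.19, "ty": -0.8, "tz": 0, "turn": 0.3, "jaw": 0},
])

```text
time: 2.2
eef_pos: [0.3617, -0.0355, 0.2313]
orientation: [3.141, -0.0, 0.045]
wrist_force: [0.3, -0.7, 0.5]
finger_gap: 0.0856
grasp_force: 0.0
```

Call:
jog_arm([
  {"tx": 0.17, "ty": -0.81, "tz": 0, "turn": 0.3, "jaw": 0},
  {"tx": 0.15, "ty": -0.81, "tz": 0, "turn": 0.3, "jaw": 0},
  {"tx": 0.12, "ty": -0.82, "tz": 0, "turn": 0.3, "jaw": 0},
  {"tx": 0.1, "ty": -0.82, "tz": 0, "turn": 0.3, "jaw": 0},
  {"tx": 0.08, "ty": -0.82, "tz": 0, "turn": 0.3, "jaw": 0},
  {"tx": 0.06, "ty": -0.82, "tz": 0, "turn": 0.3, "jaw": 0},
  {"tx": 0.04, "ty": -0.82, "tz": 0, "turn": 0.3, "jaw": 0},
  {"tx": 0.02, "ty": -0.82, "tz": 0, "turn": 0.3, "jaw": 0},
])

```text
time: 3.2
eef_pos: [0.4032, 0.225, 0.2312]
orientation: [3.142, -0.0, -0.164]
wrist_force: [0.5, 0.1, 0.1]
finger_gap: 0.0851
grasp_force: 0.0
```

Run:
```python
from h import *; from cell import eyes; import pickle
w=eyes.get_image("wrist"); pickle.dump(w,open("w1.pkl","wb")); cv2.imwrite("pics/w1.png",w["pixels"])
t=eyes.get_image("scene"); pickle.dump(t,open("s1.pkl","wb"))
s,p,y=state(); print(p.round(4),y,s["qpos"].round(3),s["time"]); print(cam(w)[2],cam(w)[0].round(2).tolist())
print(proj(w,[[.49,.234,.12],[.49,.234,.071],[.55,-.09,.31]]))
```

```text
[0.4032 0.226  0.2312] -9.235704400232702 [ 3.390e-01 -1.800e-01  1.933e+00  1.000e-03  1.388e+00  2.071e+00] 3.3
[0.48598238 0.21184174 0.3718242 ] [[-0.16, -0.99, -0.0], [-0.93, 0.15, 0.33], [-0.32, 0.05, -0.95]]
[[   232.93915635     97.73772529]
 [   237.10246739     97.80084185]
 [-15843.55958088   7261.7710188 ]]
```

View pics/w1.png

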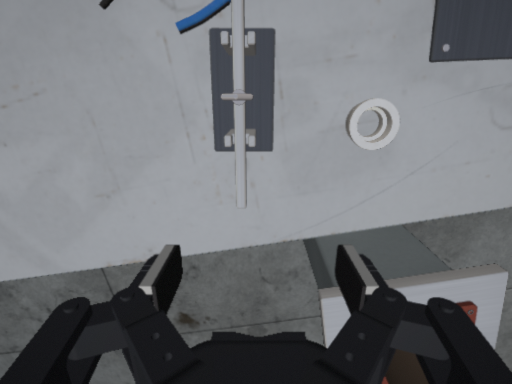

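The wrist view shows the hanger bar running near-vertically, with its near end at (241,207) and its hook at (237,97). The hook spans columns 222 to 251. I'll enlarge the hook to find the tip side.

Run:
```python
from h import *; import pickle
w=pickle.load(open("w1.pkl","rb")); s=pickle.load(open("im0.pkl","rb"))["scene"]
a=cv2.resize(w["pixels"][75:125,205:270],None,fx=8,fy=8,interpolation=cv2.INTER_CUBIC)
b=cv2.resize(s["pixels"][258:298,195:240],None,fx=8.5,fy=10,interpolation=cv2.INTER_CUBIC)[:400,:270]
cv2.imwrite("pics/m1.png",np.hstack([a,b]))
```

```text
(no output)
```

View pics/m1.png

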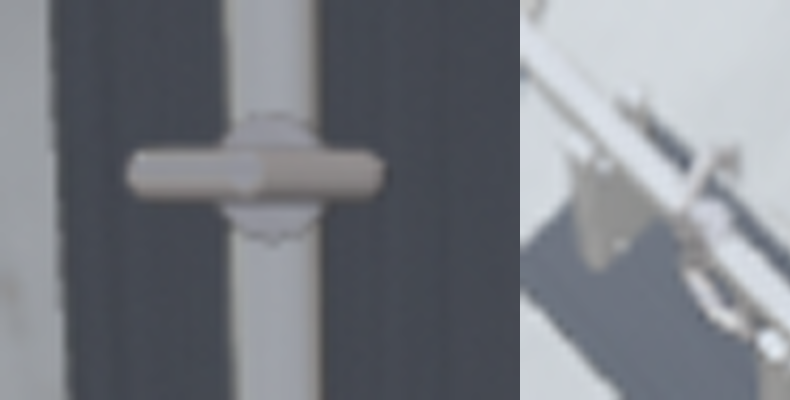

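Run:
```python
from h import *; import pickle
w=pickle.load(open("w1.pkl","rb")); d=pickle.load(open("im0.pkl","rb")); s=d["scene"]
c=onz(w,(239,97),.079); far=onz(w,(238,20),.079); near=onz(w,(241,207),.079); print("ball centre/bar",c.round(4),near.round(4))
u=far-near; print("yaw",np.degrees(np.arctan2(u[1],u[0])), np.linalg.norm(near-c))
L,Rr=onz(w,(205+126/8,97),.105),onz(w,(205+384/8,97),.105); m=(L+Rr)/2; print("hook mid",m.round(4),np.linalg.norm(L-Rr))
u/=np.linalg.norm(u); n=np.array([-u[1],u[0],0])
c=np.array([*m[:2],.071])
for sg in(1,-1):
    P=[c+sg*n*x+[0,0,z] for x,z in((0,8),(-12,15),(-12,34),(0,49),(12,34),(12,24))]
    q=proj(s,P); print(sg,((q-[195,258])*[8.5,10]+[520,0]).round(0).tolist())
    q=proj(w,P); print(sg,((q-[205,75])*8).round(0).tolist())
```

```text
ball centre/bar [0.4903 0.2313 0.079 ] [0.3706 0.2515 0.079 ]
yaw -9.650061090835656 0.12144780712769099
hook mid [0.4903 0.2316 0.105 ] 0.030089095471632007
1 [[1033.0, 3339.0], [6275.0, -12808.0], [-245.0, 4405.0], [977.0, 2841.0], [1924.0, 1414.0], [2247.0, 929.0]]
1 [[434.0, 185.0], [-1400.0, 190.0], [-382.0, 184.0], [429.0, 185.0], [1240.0, 192.0], [1578.0, 197.0]]
-1 [[1033.0, 3339.0], [2791.0, 83.0], [1924.0, 1414.0], [977.0, 2841.0], [-245.0, 4405.0], [-596.0, 4409.0]]
-1 [[434.0, 185.0], [2259.0, 210.0], [1240.0, 192.0], [429.0, 185.0], [-382.0, 184.0], [-720.0, 185.0]]
```

Run:
```python
from h import *; import pickle
w=pickle.load(open("w1.pkl","rb")); d=pickle.load(open("im0.pkl","rb")); s=d["scene"]
a=np.radians(-9.6);u=np.array([np.cos(a),np.sin(a),0]); n=np.array([-u[1],u[0],0])
c=np.array([.4903,.2315,.071])
for sg in(1,-1):
    P=[c+sg*n*x/1e3+[0,0,z/1e3] for x,z in((0,8),(-12,20),(-12,34),(0,49),(12,34),(12,24))]
    q=proj(s,P); print(sg,((q-[195,258])*[8.5,10]+[520,0]).round(0).tolist())
    q=proj(w,P); print(sg,((q-[205,75])*8).round(0).tolist())
```

```text
1 [[711.0, 223.0], [733.0, 179.0], [731.0, 156.0], [705.0, 156.0], [683.0, 207.0], [685.0, 223.0]]
1 [[271.0, 177.0], [362.0, 176.0], [359.0, 176.0], [245.0, 175.0], [153.0, 175.0], [163.0, 176.0]]
-1 [[711.0, 223.0], [685.0, 229.0], [683.0, 207.0], [705.0, 156.0], [731.0, 156.0], [733.0, 172.0]]
-1 [[271.0, 177.0], [166.0, 176.0], [153.0, 175.0], [245.0, 175.0], [359.0, 176.0], [361.0, 176.0]]
```

Call:
jog_arm([
  {"tx": 0, "ty": 0.4, "tz": 0.35, "turn": 0, "jaw": 0},
  {"tx": 0, "ty": 0.4, "tz": 0.35, "turn": 0, "jaw": 0},
  {"tx": 0, "ty": 0.4, "tz": 0.35, "turn": 0, "jaw": 0},
  {"tx": 0, "ty": 0.4, "tz": 0.35, "turn": 0, "jaw": 0},
  {"tx": 0, "ty": 0.4, "tz": 0.35, "turn": 0, "jaw": 0},
  {"tx": 0, "ty": 0.4, "tz": 0.25, "turn": 0, "jaw": 0},
  {"tx": 0, "ty": 0, "tz": 0, "turn": 0, "jaw": 0},
  {"tx": 0, "ty": 0, "tz": 0, "turn": 0, "jaw": 0},
])

```text
time: 4.3
eef_pos: [0.388, 0.1291, 0.1516]
orientation: [-3.141, -0.001, -0.164]
wrist_force: [0.6, 0.1, 0.2]
finger_gap: 0.0857
grasp_force: 0.0
```

Run:
```python
from h import *; from cell import eyes; import pickle
w=eyes.get_image("wrist"); pickle.dump(w,open("w2.pkl","wb"))
a=np.radians(-9.6);u=np.array([np.cos(a),np.sin(a),0]); n=np.array([-u[1],u[0],0]); c=np.array([.4903,.2315,.071])
q=proj(w,[c+[0,0,.03]])[0]; print(q); x,y=np.clip(q,[50,40],[461,343]).astype(int)
for sg in(1,-1):
    P=[c+sg*n*X/1e3+[0,0,z/1e3] for X,z in((0,8),(-12,20),(-12,34),(0,49),(12,34),(12,24))]
    print(sg,((proj(w,P)-[x-50,y-40])*6).round(0).tolist())
cv2.imwrite("pics/m2.png",cv2.resize(w["pixels"][y-40:y+40,x-50:x+50],None,fx=6,fy=6,interpolation=cv2.INTER_CUBIC))
```

```text
[85.49345473 98.5033298 ]
1 [[408.0, 242.0], [453.0, 242.0], [388.0, 242.0], [191.0, 244.0], [176.0, 244.0], [233.0, 244.0]]
-1 [[408.0, 242.0], [255.0, 243.0], [176.0, 244.0], [191.0, 244.0], [388.0, 242.0], [435.0, 242.0]]
```

View pics/m2.png

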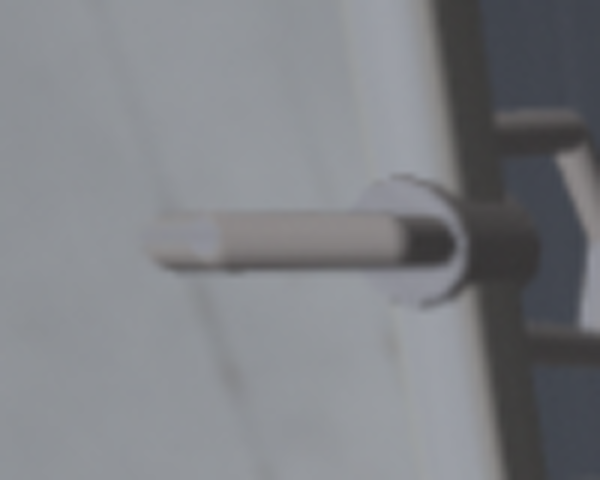

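The view is along the hook's own plane, so the tip and shank can't be told apart: the visible leg ends at (455,242) in the crop. I need a look along the bar.

Call:
jog_arm([
  {"tx": 0.29, "ty": -0.48, "tz": -0.1, "turn": 0, "jaw": 0},
  {"tx": 0.29, "ty": -0.48, "tz": -0.1, "turn": 0, "jaw": 0},
  {"tx": 0.29, "ty": -0.48, "tz": -0.1, "turn": 0, "jaw": 0},
  {"tx": 0.29, "ty": -0.48, "tz": -0.1, "turn": 0, "jaw": 0},
  {"tx": 0.29, "ty": -0.48, "tz": -0.1, "turn": 0, "jaw": 0},
  {"tx": 0.29, "ty": -0.48, "tz": 0, "turn": 0, "jaw": 0},
  {"tx": 0, "ty": 0, "tz": 0, "turn": 0, "jaw": 0},
  {"tx": 0, "ty": 0, "tz": 0, "turn": 0, "jaw": 0},
])

```text
time: 5.35
eef_pos: [0.4745, 0.2314, 0.1711]
orientation: [3.141, 0.001, -0.163]
wrist_force: [-0.2, 0.3, -0.7]
finger_gap: 0.0855
grasp_force: 0.0
```

Run:
```python
from h import *; from cell import eyes; import pickle
w=eyes.get_image("wrist"); pickle.dump(w,open("w3.pkl","wb"))
a=np.radians(-9.6);u=np.array([np.cos(a),np.sin(a),0]); n=np.array([-u[1],u[0],0]); c=np.array([.4903,.2315,.071])
q=proj(w,[c+[0,0,.03]])[0]; print(q); x,y=np.clip(q,[50,40],[461,343]).astype(int)
for sg in(1,-1):
    P=[c+sg*n*X/1e3+[0,0,z/1e3] for X,z in((0,8),(-12,20),(-12,34),(0,49),(12,34),(12,24))]
    print(sg,((proj(w,P)-[x-50,y-40])*6).round(0).tolist())
cv2.imwrite("pics/m3.png",cv2.resize(w["pixels"][y-40:y+40,x-50:x+50],None,fx=6,fy=6,interpolation=cv2.INTER_CUBIC))
```

```text
[255.88925503 186.17311939]
1 [[307.0, 195.0], [390.0, 220.0], [395.0, 251.0], [304.0, 288.0], [215.0, 250.0], [220.0, 227.0]]
-1 [[307.0, 195.0], [221.0, 219.0], [215.0, 250.0], [304.0, 288.0], [395.0, 251.0], [392.0, 228.0]]
```

View pics/m3.png

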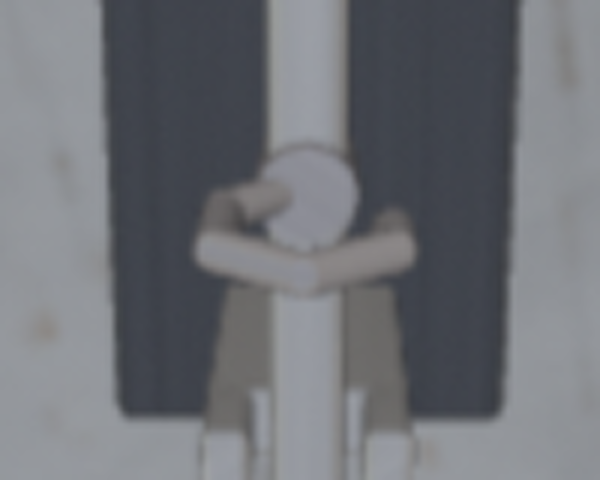

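The crop settles it: the shank joins the hub on the left at (230,205) and the free tip is on the right at (395,215). So the bar's +x points to yaw -99.6°. I'll grip the far end, which keeps the wrist camera away from the scale later.

Call:
jog_arm([
  {"tx": 0.72, "ty": -0.02, "tz": 0, "turn": 0.06, "jaw": 0},
  {"tx": 0.72, "ty": -0.02, "tz": 0, "turn": 0, "jaw": 0},
  {"tx": 0.72, "ty": -0.02, "tz": 0, "turn": 0, "jaw": 0},
  {"tx": 0.72, "ty": 0, "tz": 0, "turn": 0, "jaw": 0},
  {"tx": 0, "ty": 0, "tz": 0.74, "turn": 0, "jaw": 0},
  {"tx": 0, "ty": 0, "tz": 0.74, "turn": 0, "jaw": 0},
  {"tx": 0, "ty": 0, "tz": 0.74, "turn": 0, "jaw": 0},
  {"tx": 0, "ty": 0, "tz": 0.74, "turn": 0, "jaw": 0},
])

```text
time: 6.4
eef_pos: [0.5887, 0.214, 0.0522]
orientation: [3.142, 0.0, -0.169]
wrist_force: [-0.3, -0.1, 0.2]
finger_gap: 0.0854
grasp_force: 0.0
```

```bash
cat >> h.py <<'E'
def force(n=8):
    from cell import arm,eyes
    F=[]
    for i in range(n): eyes.get_image("wrist"); F.append(arm.observe()["wrist_force"])
    F=np.array(F); print("F",F.mean(0).round(3),"sd",F.std(0).round(2))
E
python3 - <<'E'
from h import *; force(8); s,p,y=state(); print(p.round(4),y,s["time"])
E
```

```text
F [-0.28   0.133 -0.29 ] sd [0.77 0.59 1.21]
[0.5903 0.2148 0.0549] -9.669668200636165 6.8
```

Call:
jog_arm([
  {"tx": 0, "ty": 0, "tz": 0.03, "turn": 0, "jaw": 0.5},
  {"tx": 0, "ty": 0, "tz": 0, "turn": 0, "jaw": 0.8},
  {"tx": 0, "ty": 0, "tz": 0, "turn": 0, "jaw": 1},
  {"tx": 0, "ty": 0, "tz": 0, "turn": 0, "jaw": 1},
  {"tx": 0, "ty": 0, "tz": 0, "turn": 0, "jaw": 1},
  {"tx": 0, "ty": 0, "tz": 0, "turn": 0, "jaw": 1},
  {"tx": 0, "ty": 0, "tz": 0, "turn": 0, "jaw": 1},
  {"tx": 0, "ty": 0, "tz": 0, "turn": 0, "jaw": 1},
], squeeze=110)

```text
time: 7.8
eef_pos: [0.589, 0.2146, 0.0518]
orientation: [3.142, 0.0, -0.169]
wrist_force: [-1.1, -0.5, 3.1]
finger_gap: 0.0102
grasp_force: 107.3
```

Call:
jog_arm([
  {"tx": 0, "ty": 0, "tz": -0.2, "turn": 0, "jaw": 1},
  {"tx": 0, "ty": 0, "tz": -0.4, "turn": 0, "jaw": 1},
  {"tx": 0, "ty": 0, "tz": -0.6, "turn": 0, "jaw": 1},
  {"tx": 0, "ty": 0, "tz": -0.8, "turn": 0, "jaw": 1},
  {"tx": 0, "ty": 0, "tz": -0.9, "turn": 0, "jaw": 1},
  {"tx": 0, "ty": 0, "tz": -0.8, "turn": 0, "jaw": 1},
  {"tx": 0, "ty": 0, "tz": -0.4, "turn": 0, "jaw": 1},
  {"tx": 0, "ty": 0, "tz": 0, "turn": 0, "jaw": 1},
])

```text
time: 8.8
eef_pos: [0.5899, 0.2148, 0.2174]
orientation: [-3.14, -0.003, -0.169]
wrist_force: [0.7, 0.3, -2.2]
finger_gap: 0.0099
grasp_force: 107.2
```

Run:
```python
from h import *; import pickle
d=pickle.load(open("im0.pkl","rb")); S,T=d["scene"],d["top"]
g=cv2.cvtColor(S["pixels"],cv2.COLOR_BGR2GRAY)
m=((g<110)).astype(np.uint8); m[:185]=0;m[242:]=0;m[:,:215]=0;m[:,290:]=0
m=cv2.morphologyEx(m,cv2.MORPH_CLOSE,np.ones((9,9)))
c=max(cv2.findContours(m,0,1)[0],key=cv2.contourArea)
W=np.array([onz(S,tuple(p[0]),.008)[:2] for p in c]); r=cv2.minAreaRect(W.astype(np.float32)*1000);print("scene base",r,cv2.boundingRect(c))
print("top proj loop,base",proj(T,[[.543,-.088,.31],[.543,-.088,0],[.63,-.09,.47]]).round(0).tolist())
# post: midline at rows
b=cv2.cvtColor(S["pixels"],cv2.COLOR_BGR2LAB).astype(int)
for row in (120,130,140,150,170,190):
    print(row,g[row,228:250].tolist())
print("tube/loop")
for row in range(126,168,2): print(row,g[row,250:275].tolist())
```

```text
scene base ((637.1993408203125, -102.23101806640625), (50.49977111816406, 36.18524932861328), 53.055320739746094) (232, 199, 13, 10)
top proj loop,base [[275.0, 176.0], [271.0, 206.0], [288.0, 116.0]]
120 [194, 195, 195, 197, 179, 153, 145, 146, 149, 149, 147, 144, 150, 179, 171, 156, 152, 134, 122, 113, 113, 114]
130 [199, 194, 170, 156, 149, 148, 148, 149, 151, 153, 152, 149, 141, 133, 136, 142, 144, 144, 144, 144, 143, 143]
140 [143, 133, 137, 143, 140, 149, 153, 155, 155, 156, 156, 153, 146, 144, 141, 136, 150, 195, 203, 204, 205, 206]
150 [148, 146, 146, 145, 146, 173, 160, 156, 158, 159, 159, 156, 151, 182, 204, 208, 208, 209, 209, 209, 208, 208]
170 [209, 210, 212, 212, 211, 212, 168, 149, 150, 153, 152, 149, 141, 168, 209, 213, 206, 209, 211, 212, 213, 213]
190 [216, 216, 216, 217, 216, 216, 204, 158, 146, 148, 150, 147, 140, 144, 201, 208, 198, 163, 124, 123, 127, 165]
tube/loop
126 [144, 144, 142, 140, 136, 161, 151, 131, 119, 118, 118, 119, 119, 124, 131, 126, 120, 118, 118, 180, 205, 208, 207, 207, 206]
128 [143, 142, 141, 137, 194, 204, 205, 206, 169, 158, 136, 124, 120,
[... 1820 characters left out ...]
 193, 194, 205, 207, 207, 208, 209, 210, 211, 210, 212, 213]
158 [128, 182, 205, 208, 207, 210, 212, 193, 164, 159, 180, 180, 183, 207, 210, 208, 208, 207, 208, 208, 208, 208, 208, 209, 210]
160 [210, 211, 211, 211, 212, 212, 212, 197, 193, 185, 192, 210, 213, 213, 212, 212, 211, 210, 209, 208, 208, 209, 209, 210, 210]
162 [211, 212, 212, 212, 213, 213, 214, 214, 214, 214, 214, 214, 214, 208, 206, 206, 212, 212, 211, 209, 207, 207, 209, 211, 213]
164 [207, 194, 191, 209, 213, 213, 213, 214, 208, 197, 155, 106, 70, 72, 72, 73, 62, 87, 154, 189, 208, 208, 208, 208, 210]
166 [184, 176, 196, 211, 214, 215, 214, 199, 116, 61, 89, 142, 144, 132, 134, 124, 144, 125, 109, 68, 82, 184, 206, 209, 211]
```

Run:
```python
from h import *; import pickle
d=pickle.load(open("im0.pkl","rb")); S,T=d["scene"],d["top"]
def rect(I,x0,x1,y0,y1,th,k=5):
    g=cv2.cvtColor(I["pixels"],cv2.COLOR_BGR2GRAY); m=np.zeros_like(g); m[y0:y1,x0:x1]=(g[y0:y1,x0:x1]<th)
    m=cv2.morphologyEx(m,cv2.MORPH_OPEN,np.ones((5,5)));m=cv2.morphologyEx(m,cv2.MORPH_CLOSE,np.ones((k,k)))
    c=max(cv2.findContours(m,0,1)[0],key=cv2.contourArea); return cv2.boundingRect(c),np.array([onz(I,tuple(map(float,p[0])),.01)[:2]*1000 for p in c],np.float32)
g=cv2.cvtColor(S["pixels"],cv2.COLOR_BGR2GRAY); print(g[213,215:290:3].tolist()); t=cv2.cvtColor(T["pixels"],cv2.COLOR_BGR2GRAY); print(t[205,240:310:3].tolist(),t[165:185,285].tolist())
bb,W=rect(S,215,290,180,242,135,9); print(bb,cv2.minAreaRect(W))
bb,W=rect(T,235,315,180,240,80); print(bb)
# left & bottom edges
q=W; 
for lab,sel in(("bottom(x min)",None),):
    r=cv2.minAreaRect(q); print(r,cv2.boxPoints(r).round(0).tolist())
print("tube axis xy at z .40",onz(S,(262.1,140),.40).round(4))
for z in(.38,.4,.42): print(proj(S,[[*onz(S,(260.3,159),.31)[:2],z]]))
L=onz(S,(260.3,159),.31);print("loop",L)
for yaw in(-6,):
    a=np.radians(yaw);ex=np.array([np.cos(a),np.sin(a),0]);ey=np.array([-ex[1],ex[0],0])
    for c in (L,np.array([.543,-.088,.31])): print(proj(S,[c+ey*y/1e3+[0,0,z/1e3] for y,z in((0,0),(16,12),(16,40),(-16,40),(-16,12),(0,50),(0,90))]).round(1).tolist(), proj(S,[c+ex*.1+[0,0,z] for z in(-.3,-.1,.16)]).round(1).tolist())
print("post row170/190/150 mid 237.7,238.2,237.3")
```

```text
[216, 216, 128, 168, 115, 115, 115, 116, 116, 118, 118, 119, 120, 120, 122, 124, 124, 127, 128, 130, 131, 135, 133, 202, 208]
[149, 147, 83, 65, 67, 66, 65, 65, 66, 69, 67, 71, 69, 68, 70, 70, 69, 70, 66, 70, 98, 153, 152, 154] [77, 76, 78, 76, 77, 75, 77, 81, 79, 74, 67, 69, 69, 68, 60, 53, 52, 60, 67, 65]
(226, 193, 52, 42) ((575.3433837890625, -92.80070495605469), (156.24012756347656, 177.02874755859375), 84.28844451904297)
(247, 180, 59, 47)
((568.9426879882812, -94.60972595214844), (151.84474182128906, 157.05615234375), 83.92037200927734) [[483.0, -162.0], [639.0, -178.0], [655.0, -27.0], [499.0, -11.0]]
tube axis xy at z .40 [ 0.5345 -0.0804  0.4   ]
[[260.84777666 142.40844837]]
[[261.01240627 137.4178474 ]]
[[261.18085462 132.30948508]]
loop [ 0.54316723 -0.08819931  0.31      ]
[[260.3, 159.0], [257.2, 159.1], [257.3, 152.5], [263.8, 146.9], [263.6, 153.5], [260.7, 147.3], [261.0, 137.4]] [[237.5, 203.9], [236.5, 166.7], [234.9, 105.0]]
[[260.3, 159.1], [257.2, 159.1], [257.3, 152.5], [263.8, 147.0], [263.6, 153.5], [260.7, 147.3], [261.0, 137.5]] [[237.5, 203.9], [236.5, 166.7], [234.9, 105.1]]
post row170/190/150 mid 237.7,238.2,237.3
```

Run:
```python
from h import *; import pickle
S=pickle.load(open("im0.pkl","rb"))["scene"]
L=onz(S,(261.4,158.8),.31);print(L)
a=np.radians(-5.9);ex=np.array([np.cos(a),np.sin(a),0]);ey=np.array([-ex[1],ex[0],0])
print(proj(S,[L+ey*y/1e3+[0,0,z/1e3] for y,z in((0,0),(16,12),(16,40),(-16,40),(-16,12),(0,50),(0,90))]).round(1).tolist(), proj(S,[L+ex*.1+[0,0,z] for z in(-.3,-.1,.16)]).round(1).tolist())
# scene-camera bias check on known hanger bar ends (wrist based centre)
b=np.radians(-9.65);u=np.array([np.cos(b),np.sin(b),0]); c=np.array([.4903,.2315,.079])
print("bar ends pred",proj(S,[c+u*.125,c-u*.125]).round(1),"obs (190.6,259) (246,305.5)")
s,p,y=state(); print(p,y,s["time"]); g=L+ey*.1-ex*.09; print("grip target",g)
rows(p,y,[g[0],g[1]+.06,.295-.0195],84.1,24)
```

```text
[ 0.54078006 -0.09085107  0.31      ]
[[261.4, 158.8], [258.3, 158.9], [258.5, 152.3], [264.9, 146.7], [264.7, 153.3], [261.8, 147.1], [262.2, 137.2]] [[238.4, 203.7], [237.5, 166.5], [236.0, 104.9]]
bar ends pred [[190.2 256.6]
 [247.1 305.9]] obs (190.6,259) (246,305.5)
[0.58987623 0.21484035 0.21740894] -9.668257314278343 8.8
grip target [0.46153606 0.01787054 0.31      ]
0 [{'tx': -0.108, 'ty': 0.163, 'tz': -0.061, 'turn': -0.781}, {'tx': -0.119, 'ty': 0.155, 'tz': -0.061, 'turn': -0.781}, {'tx': -0.129, 'ty': 0.147, 'tz': -0.061, 'turn': -0.781}, {'tx': -0.139, 'ty': 0.138, 'tz': -0.061, 'turn': -0.781}, {'tx': -0.148, 'ty': 0.128, 'tz': -0.061, 'turn': -0.781}, {'tx': -0.156, 'ty': 0.118, 'tz': -0.061, 'turn': -0.781}, {'tx': -0.164, 'ty': 0.107, 'tz': -0.061, 'turn': -0.781}, {'tx': -0.171, 'ty': 0.095, 'tz': -0.061, 'turn': -0.781}]
1 [{'tx': -0.177, 'ty': 0.083, 'tz': -0.061, 'turn': -0.781}, {'tx': -0.182, 'ty': 0.071, 'tz': -0.061, 'turn': -0.781}, {'tx': -0.187, 'ty': 0.059, 'tz': -0.061, 'turn': -0.781}, {'tx': -0.19, 'ty': 0.046, 'tz': -0.061, 'turn': -0.781}, {'tx': -0.193, 'ty': 0.033, 'tz': -0.061, 'turn': -0.781}, {'tx': -0.195, 'ty': 0.02, 'tz': -0.061, 'turn': -0.781}, {'tx': -0.195, 'ty': 0.006, 'tz': -0.061, 'turn': -0.781}, {'tx': -0.195, 'ty': -0.007, 'tz': -0.061, 'turn': -0.781}]
2 [{'tx': -0.194, 'ty': -0.02, 'tz': -0.061, 'turn': -0.781}, {'tx': -0.193, 'ty': -0.034, 'tz': -0.061, 'turn': -0.781}, {'tx': -0.19, 'ty': -0.047, 'tz': -0.061, 'turn': -0.781}, {'tx': -0.186, 'ty': -0.059, 'tz': -0.061, 'turn': -0.781}, {'tx': -0.182, 'ty': -0.072, 'tz': -0.061, 'turn': -0.781}, {'tx': -0.176, 'ty': -0.084, 'tz': -0.061, 'turn': -0.781}, {'tx': -0.17, 'ty': -0.096, 'tz': -0.061, 'turn': -0.781}, {'tx': -0.163, 'ty': -0.107, 'tz': -0.061, 'turn': -0.781}]
```

Run:
```python
from h import *
s,p,y=state(); rows([.5893,.2146,.2174],-9.67,[.4615,.0179,.2755],84.1,24)
```

```text
0 [{'tx': -0.097, 'ty': 0.224, 'tz': -0.061, 'turn': -0.781}, {'tx': -0.112, 'ty': 0.217, 'tz': -0.061, 'turn': -0.781}, {'tx': -0.126, 'ty': 0.209, 'tz': -0.061, 'turn': -0.781}, {'tx': -0.14, 'ty': 0.2, 'tz': -0.061, 'turn': -0.781}, {'tx': -0.154, 'ty': 0.19, 'tz': -0.061, 'turn': -0.781}, {'tx': -0.166, 'ty': 0.179, 'tz': -0.061, 'turn': -0.781}, {'tx': -0.178, 'ty': 0.167, 'tz': -0.061, 'turn': -0.781}, {'tx': -0.189, 'ty': 0.155, 'tz': -0.061, 'turn': -0.781}]
1 [{'tx': -0.199, 'ty': 0.142, 'tz': -0.061, 'turn': -0.781}, {'tx': -0.208, 'ty': 0.128, 'tz': -0.061, 'turn': -0.781}, {'tx': -0.217, 'ty': 0.113, 'tz': -0.061, 'turn': -0.781}, {'tx': -0.224, 'ty': 0.098, 'tz': -0.061, 'turn': -0.781}, {'tx': -0.23, 'ty': 0.083, 'tz': -0.061, 'turn': -0.781}, {'tx': -0.235, 'ty': 0.067, 'tz': -0.061, 'turn': -0.781}, {'tx': -0.239, 'ty': 0.051, 'tz': -0.061, 'turn': -0.781}, {'tx': -0.242, 'ty': 0.034, 'tz': -0.061, 'turn': -0.781}]
2 [{'tx': -0.244, 'ty': 0.018, 'tz': -0.061, 'turn': -0.781}, {'tx': -0.244, 'ty': 0.001, 'tz': -0.061, 'turn': -0.781}, {'tx': -0.244, 'ty': -0.016, 'tz': -0.061, 'turn': -0.781}, {'tx': -0.242, 'ty': -0.032, 'tz': -0.061, 'turn': -0.781}, {'tx': -0.239, 'ty': -0.049, 'tz': -0.061, 'turn': -0.781}, {'tx': -0.236, 'ty': -0.065, 'tz': -0.061, 'turn': -0.781}, {'tx': -0.231, 'ty': -0.081, 'tz': -0.061, 'turn': -0.781}, {'tx': -0.225, 'ty': -0.096, 'tz': -0.061, 'turn': -0.781}]
```

Call:
jog_arm([
  {"tx": -0.1, "ty": 0.22, "tz": -0.06, "turn": -0.78, "jaw": 1},
  {"tx": -0.11, "ty": 0.22, "tz": -0.06, "turn": -0.78, "jaw": 1},
  {"tx": -0.13, "ty": 0.21, "tz": -0.06, "turn": -0.78, "jaw": 1},
  {"tx": -0.14, "ty": 0.2, "tz": -0.06, "turn": -0.78, "jaw": 1},
  {"tx": -0.15, "ty": 0.19, "tz": -0.06, "turn": -0.78, "jaw": 1},
  {"tx": -0.17, "ty": 0.18, "tz": -0.06, "turn": -0.78, "jaw": 1},
  {"tx": -0.18, "ty": 0.17, "tz": -0.06, "turn": -0.78, "jaw": 1},
  {"tx": -0.19, "ty": 0.16, "tz": -0.06, "turn": -0.78, "jaw": 1},
])

```text
time: 9.8
eef_pos: [0.545, 0.1484, 0.2327]
orientation: [-3.141, 0.003, 0.378]
wrist_force: [0.2, 0.3, -1.9]
finger_gap: 0.0101
grasp_force: 107.3
```

Call:
jog_arm([
  {"tx": -0.2, "ty": 0.14, "tz": -0.06, "turn": -0.78, "jaw": 1},
  {"tx": -0.21, "ty": 0.13, "tz": -0.06, "turn": -0.78, "jaw": 1},
  {"tx": -0.22, "ty": 0.11, "tz": -0.06, "turn": -0.78, "jaw": 1},
  {"tx": -0.22, "ty": 0.1, "tz": -0.06, "turn": -0.78, "jaw": 1},
  {"tx": -0.23, "ty": 0.08, "tz": -0.06, "turn": -0.78, "jaw": 1},
  {"tx": -0.24, "ty": 0.07, "tz": -0.06, "turn": -0.78, "jaw": 1},
  {"tx": -0.24, "ty": 0.05, "tz": -0.06, "turn": -0.78, "jaw": 1},
  {"tx": -0.24, "ty": 0.03, "tz": -0.06, "turn": -0.78, "jaw": 1},
])

```text
time: 10.8
eef_pos: [0.502, 0.083, 0.252]
orientation: [-3.139, 0.002, 0.922]
wrist_force: [0.0, 0.4, -2.0]
finger_gap: 0.0102
grasp_force: 107.3
```

Call:
jog_arm([
  {"tx": -0.24, "ty": 0.02, "tz": -0.06, "turn": -0.78, "jaw": 1},
  {"tx": -0.24, "ty": 0, "tz": -0.06, "turn": -0.78, "jaw": 1},
  {"tx": -0.24, "ty": -0.02, "tz": -0.06, "turn": -0.78, "jaw": 1},
  {"tx": -0.24, "ty": -0.03, "tz": -0.06, "turn": -0.78, "jaw": 1},
  {"tx": -0.24, "ty": -0.05, "tz": -0.06, "turn": -0.78, "jaw": 1},
  {"tx": -0.24, "ty": -0.07, "tz": -0.06, "turn": -0.78, "jaw": 1},
  {"tx": -0.23, "ty": -0.08, "tz": -0.06, "turn": -0.78, "jaw": 1},
  {"tx": -0.23, "ty": -0.1, "tz": -0.06, "turn": -0.78, "jaw": 1},
])

```text
time: 11.8
eef_pos: [0.4591, 0.018, 0.2713]
orientation: [-3.138, -0.0, 1.467]
wrist_force: [-0.3, -0.4, -1.9]
finger_gap: 0.0099
grasp_force: 107.3
```

Run:
```python
from h import *; from cell import eyes; import pickle
force(8); s,p,y=state(); print(p.round(4),y,s["orientation"],s["qpos"].round(3),s["time"])
S=eyes.get_image("scene"); pickle.dump(S,open("s2.pkl","wb"))
a=np.radians(y-90);ex=np.array([np.cos(a),np.sin(a),0]);ey=np.array([-ex[1],ex[0],0])
c=p-ey*.1+[0,0,.0192]
print("pred bar centre",c,"hook top,ends",proj(S,[c+[0,0,.049],c-ey*.125+[0,0,.008],c+ey*.05+[0,0,.008],c-[0,0,.05]]).round(1).tolist())
g=cv2.resize(S["pixels"][120:220,225:325],None,fx=6,fy=6,interpolation=cv2.INTER_CUBIC); cv2.imwrite("pics/s2.png",g)
```

```text
F [ 0.201 -0.153 -1.64 ] sd [0.59 0.77 0.49]
[0.4602 0.0183 0.2728] 83.91526893932608 [-3.14077550e+00 -1.96261920e-04  1.46459774e+00] [-0.132 -0.21   1.881  0.     1.471 -0.026] 12.2
pred bar centre [ 0.44960691 -0.08112242  0.29201875] hook top,ends [[285.8, 165.3], [307.8, 152.8], [275.0, 184.1], [283.6, 187.2]]
```

View pics/s2.png

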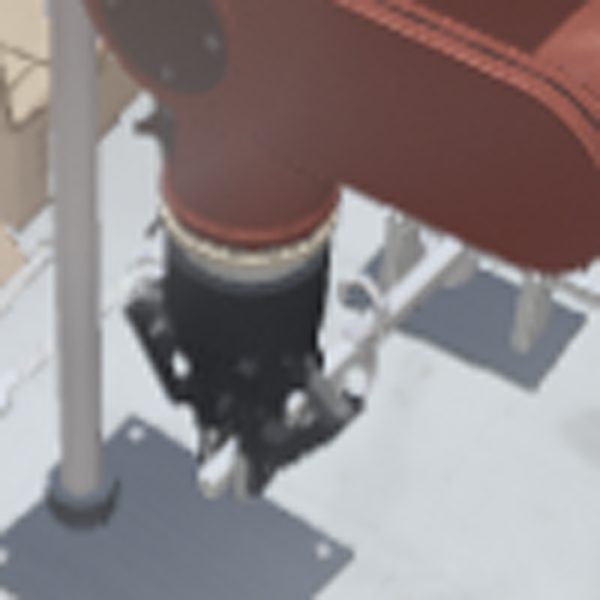

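The crop shows the hook at (365,275), which is scene pixel (285.8,165.8). That matches the prediction, so there is no droop. The arm hides the scale, so I'll insert by geometry and watch the force.

Call:
jog_arm([
  {"tx": 0, "ty": 0.4, "tz": -0.1, "turn": 0, "jaw": 1},
  {"tx": 0, "ty": 0.5, "tz": 0, "turn": 0, "jaw": 1},
  {"tx": 0, "ty": 0.4, "tz": 0, "turn": 0, "jaw": 1},
  {"tx": 0, "ty": 0.3, "tz": 0, "turn": 0, "jaw": 1},
  {"tx": 0, "ty": 0.2, "tz": 0, "turn": 0, "jaw": 1},
  {"tx": 0, "ty": 0.2, "tz": 0, "turn": 0, "jaw": 1},
  {"tx": 0, "ty": 0.15, "tz": 0, "turn": 0, "jaw": 1},
  {"tx": 0, "ty": 0.1, "tz": 0, "turn": 0, "jaw": 1},
])

```text
time: 13.25
eef_pos: [0.55, 0.0084, 0.2773]
orientation: [-3.142, 0.0, 1.465]
wrist_force: [0.1, -0.8, -1.7]
finger_gap: 0.0102
grasp_force: 107.4
```

Run:
```python
from h import *; from cell import eyes,arm; import pickle
P=[];F=[];TQ=[]
for i in range(8):
    S=eyes.get_image("scene" if i%2 else "top"); pickle.dump(S,open(f"s3_{i%2}.pkl","wb")); s=arm.observe();P.append(s["eef_pos"]);F.append(s["wrist_force"]);TQ.append(s["ft_torque"])
print(np.mean(P,0).round(4),np.std(P,0).round(4),np.mean(F,0).round(2),np.std(F,0).round(2),np.mean(TQ,0).round(3),s["time"],s["orientation"])
p=np.mean(P,0);a=s["orientation"][2]-np.pi/2;ex=np.array([np.cos(a),np.sin(a),0]);ey=np.array([-ex[1],ex[0],0]);c=p-ey*.1+[0,0,.0192];d=np.array([.5408,-.0909,.31])-c
print("c",c.round(4),"loop rel",d@ex,d@ey,d[2])
```

```text
[0.5498 0.0085 0.2773] [0.0002 0.     0.    ] [-0.06 -0.14 -1.66] [0.49 0.48 0.54] [0.153 0.002 0.012] 13.65 [3.14147938e+00 6.34357659e-06 1.46491181e+00]
c [ 0.5392 -0.091   0.2965] loop rel 0.0015811435019809587 0.00022610909225528468 0.013490312409773886
```

Call:
jog_arm([
  {"tx": 0, "ty": 0.04, "tz": 0.1, "turn": 0, "jaw": 1},
  {"tx": 0, "ty": 0, "tz": 0.15, "turn": 0, "jaw": 1},
  {"tx": 0, "ty": 0, "tz": 0.15, "turn": 0, "jaw": 1},
  {"tx": 0, "ty": 0, "tz": 0.12, "turn": 0, "jaw": 1},
  {"tx": 0, "ty": 0, "tz": 0.1, "turn": 0, "jaw": 1},
  {"tx": 0, "ty": 0, "tz": 0.1, "turn": 0, "jaw": 1},
  {"tx": 0, "ty": 0, "tz": 0.1, "turn": 0, "jaw": 1},
  {"tx": 0, "ty": 0, "tz": 0.08, "turn": 0, "jaw": 1},
])

```text
time: 14.65
eef_pos: [0.5515, 0.0082, 0.2412]
orientation: [3.141, 0.0, 1.465]
wrist_force: [-0.5, -0.6, -0.7]
finger_gap: 0.0096
grasp_force: 107.6
```

```bash
cat > f.py <<'E'
from h import *; from cell import eyes,arm; import pickle,sys
n=int(sys.argv[1]);P=[];F=[];TQ=[]
for i in range(n):
    S=eyes.get_image(["scene","top"][i%2]); pickle.dump(S,open(f"l{i%2}.pkl","wb")); s=arm.observe();P.append(s["eef_pos"]);F.append(s["wrist_force"]);TQ.append(s["ft_torque"])
print(P[-1].round(4),"F",np.mean(F,0).round(2),(np.std(F,0)/n**.5).round(2),"M",np.mean(TQ,0).round(3),(np.std(TQ,0)/n**.5).round(3),"t",s["time"],s["finger_gap"])
E
python3 f.py 8
```

```text
[0.5515 0.0083 0.2415] F [ 0.17 -0.45 -0.77] [0.14 0.13 0.14] M [ 0.004 -0.061  0.056] [0.01  0.01  0.014] t 15.05 0.010139168304195078
```

Call:
jog_arm([
  {"tx": 0, "ty": 0, "tz": 0.03, "turn": 0, "jaw": 1},
  {"tx": 0, "ty": 0, "tz": 0.03, "turn": 0, "jaw": 1},
  {"tx": 0, "ty": 0, "tz": 0.03, "turn": 0, "jaw": 1},
  {"tx": 0, "ty": 0, "tz": 0.03, "turn": 0, "jaw": 1},
  {"tx": 0, "ty": 0, "tz": 0, "turn": 0, "jaw": 1},
  {"tx": 0, "ty": 0, "tz": 0, "turn": 0, "jaw": 1},
  {"tx": 0, "ty": 0, "tz": 0, "turn": 0, "jaw": 1},
  {"tx": 0, "ty": 0, "tz": 0, "turn": 0, "jaw": 1},
])

```text
time: 16.05
eef_pos: [0.5514, 0.0083, 0.2365]
orientation: [3.142, 0.0, 1.465]
wrist_force: [-0.4, -0.9, -0.3]
finger_gap: 0.0103
grasp_force: 107.6
```

```bash
python3 f.py 8
```

```text
[0.5514 0.0083 0.2365] F [ 0.48 -0.72 -0.21] [0.06 0.21 0.11] M [-0.047 -0.053  0.05 ] [0.008 0.011 0.009] t 16.45 0.010180418695360474
```

Call:
jog_arm([
  {"tx": -0.02, "ty": 0.01, "tz": 0.02, "turn": 0, "jaw": 1},
  {"tx": -0.02, "ty": 0.01, "tz": 0.02, "turn": 0, "jaw": 1},
  {"tx": 0, "ty": 0, "tz": 0.02, "turn": 0, "jaw": 1},
  {"tx": 0, "ty": 0, "tz": 0, "turn": 0, "jaw": 1},
  {"tx": 0, "ty": 0, "tz": 0, "turn": 0, "jaw": 1},
  {"tx": 0, "ty": 0, "tz": 0, "turn": 0, "jaw": 1},
  {"tx": 0, "ty": 0, "tz": 0, "turn": 0, "jaw": 1},
  {"tx": 0, "ty": 0, "tz": 0, "turn": 0, "jaw": 1},
])

```text
time: 17.45
eef_pos: [0.552, 0.0066, 0.2341]
orientation: [-3.142, 0.0, 1.465]
wrist_force: [-0.9, 0.0, -0.3]
finger_gap: 0.0099
grasp_force: 107.6
```

```bash
python3 f.py 14
```

```text
[0.552  0.0066 0.2341] F [-0.36 -0.48 -0.42] [0.14 0.14 0.12] M [-0.025  0.044 -0.006] [0.006 0.009 0.007] t 18.15 0.009979536717682359
```

Call:
jog_arm([
  {"tx": -0.02, "ty": -0.01, "tz": 0.03, "turn": 0, "jaw": 1},
  {"tx": 0, "ty": 0, "tz": 0.03, "turn": 0, "jaw": 1},
  {"tx": 0, "ty": 0, "tz": 0, "turn": 0, "jaw": 1},
  {"tx": 0, "ty": 0, "tz": 0, "turn": 0, "jaw": 1},
  {"tx": 0, "ty": 0, "tz": 0, "turn": 0, "jaw": 1},
  {"tx": 0, "ty": 0, "tz": 0, "turn": 0, "jaw": 1},
  {"tx": 0, "ty": 0, "tz": 0, "turn": 0, "jaw": 1},
  {"tx": 0, "ty": 0, "tz": 0, "turn": 0, "jaw": 1},
])

```text
time: 19.15
eef_pos: [0.5516, 0.0059, 0.2318]
orientation: [3.141, -0.0, 1.465]
wrist_force: [-0.1, 1.6, 0.5]
finger_gap: 0.0104
grasp_force: 107.5
```

```bash
python3 f.py 14
```

```text
[0.5515 0.0059 0.2317] F [ 0.64  2.36 -0.31] [0.12 0.09 0.16] M [ 0.283 -0.112  0.054] [0.006 0.007 0.009] t 19.85 0.009836686546828335
```

Call:
jog_arm([
  {"tx": 0.013, "ty": 0.005, "tz": 0, "turn": 0, "jaw": 1},
  {"tx": 0, "ty": 0, "tz": 0.02, "turn": 0, "jaw": 1},
  {"tx": 0, "ty": 0, "tz": 0, "turn": 0, "jaw": 1},
  {"tx": 0, "ty": 0, "tz": 0, "turn": 0, "jaw": 1},
  {"tx": 0, "ty": 0, "tz": 0, "turn": 0, "jaw": 1},
  {"tx": 0, "ty": 0, "tz": 0, "turn": 0, "jaw": 1},
  {"tx": 0, "ty": 0, "tz": 0, "turn": 0, "jaw": 1},
  {"tx": 0, "ty": 0, "tz": 0, "turn": 0, "jaw": 1},
])

```text
time: 20.85
eef_pos: [0.5517, 0.0063, 0.2309]
orientation: [-3.142, 0.0, 1.465]
wrist_force: [-0.1, -1.0, 0.1]
finger_gap: 0.0102
grasp_force: 107.6
```

```bash
python3 f.py 16
```

```text
[0.5518 0.0064 0.2309] F [-0.41 -1.2  -0.05] [0.07 0.12 0.11] M [-0.146  0.02  -0.012] [0.009 0.005 0.007] t 21.65 0.00968548621459705
```

Call:
jog_arm([
  {"tx": -0.004, "ty": 0, "tz": 0, "turn": 0, "jaw": 1},
  {"tx": 0, "ty": 0, "tz": 0, "turn": 0, "jaw": 1},
  {"tx": 0, "ty": 0, "tz": 0, "turn": 0, "jaw": 0.9},
  {"tx": 0, "ty": 0, "tz": 0, "turn": 0, "jaw": 0.8},
  {"tx": 0, "ty": 0, "tz": 0, "turn": 0, "jaw": 0.7},
  {"tx": 0, "ty": 0, "tz": 0, "turn": 0, "jaw": 0.6},
  {"tx": 0, "ty": 0, "tz": 0, "turn": 0, "jaw": 0.5},
  {"tx": 0, "ty": 0, "tz": 0, "turn": 0, "jaw": 0.5},
], squeeze=20)

```text
time: 22.65
eef_pos: [0.5518, 0.0063, 0.2309]
orientation: [-3.142, -0.0, 1.465]
wrist_force: [0.6, 0.1, 0.5]
finger_gap: 0.0431
grasp_force: 0.0
```

```bash
python3 f.py 8
python3 - <<'E'
from h import *; s,p,y=state(); print(p,y)
import pickle; S=pickle.load(open("l0.pkl","rb")); im=S["pixels"]
c=np.array([.541,-.091,.25]); print(proj(S,[c,c+[-.013,-.124,0],c+[.01,.1,0]]))
E
```

```text
[0.5518 0.0062 0.2309] F [-0.03 -0.16  0.13] [0.1  0.14 0.17] M [-0.012 -0.014 -0.018] [0.014 0.01  0.01 ] t 23.05 0.04269989394505129
[0.55175237 0.00621736 0.23090053] 83.93042466658252
[[260.89425357 171.96289386]
 [283.69213547 151.3474759 ]
 [240.97019352 190.17148765]]
```

Call:
jog_arm([
  {"tx": 0, "ty": 0, "tz": -0.3, "turn": 0, "jaw": 0.5},
  {"tx": 0, "ty": 0, "tz": -0.7, "turn": 0, "jaw": 0.5},
  {"tx": 0, "ty": 0, "tz": -0.8, "turn": 0, "jaw": 0.5},
  {"tx": 0, "ty": -0.4, "tz": -0.2, "turn": 0, "jaw": 0.5},
  {"tx": 0, "ty": -0.8, "tz": 0, "turn": 0, "jaw": 0.5},
  {"tx": 0, "ty": -0.9, "tz": 0, "turn": 0, "jaw": 0.5},
  {"tx": 0, "ty": -0.9, "tz": 0, "turn": 0, "jaw": 0.3},
  {"tx": 0, "ty": -0.7, "tz": 0, "turn": 0, "jaw": 0},
])

```text
time: 24.05
eef_pos: [0.4035, 0.022, 0.312]
orientation: [3.14, 0.0, 1.465]
wrist_force: [-0.1, 0.2, -0.8]
finger_gap: 0.0759
grasp_force: 0.0
```

Run:
```python
from h import *; s,p,y=state(); print(p,y)
rows(p,y,[.375,-.29,.29],181,16); rows([.375,-.29,.29],181,[.53,-.384,.235],181,8)
```

```text
[0.40353985 0.0220132  0.31195745] 83.93392533690832
0 [{'tx': -0.49, 'ty': 0.007, 'tz': 0.034, 'turn': -1.213}, {'tx': -0.488, 'ty': -0.045, 'tz': 0.034, 'turn': -1.213}, {'tx': -0.48, 'ty': -0.096, 'tz': 0.034, 'turn': -1.213}, {'tx': -0.467, 'ty': -0.146, 'tz': 0.034, 'turn': -1.213}, {'tx': -0.449, 'ty': -0.195, 'tz': 0.034, 'turn': -1.213}, {'tx': -0.426, 'ty': -0.241, 'tz': 0.034, 'turn': -1.213}, {'tx': -0.398, 'ty': -0.285, 'tz': 0.034, 'turn': -1.213}, {'tx': -0.366, 'ty': -0.325, 'tz': 0.034, 'turn': -1.213}]
1 [{'tx': -0.33, 'ty': -0.362, 'tz': 0.034, 'turn': -1.213}, {'tx': -0.289, 'ty': -0.395, 'tz': 0.034, 'turn': -1.213}, {'tx': -0.246, 'ty': -0.423, 'tz': 0.034, 'turn': -1.213}, {'tx': -0.2, 'ty': -0.447, 'tz': 0.034, 'turn': -1.213}, {'tx': -0.152, 'ty': -0.465, 'tz': 0.034, 'turn': -1.213}, {'tx': -0.102, 'ty': -0.479, 'tz': 0.034, 'turn': -1.213}, {'tx': -0.05, 'ty': -0.487, 'tz': 0.034, 'turn': -1.213}, {'tx': 0.001, 'ty': -0.49, 'tz': 0.034, 'turn': -1.213}]
0 [{'tx': -0.479, 'ty': -0.302, 'tz': 0.172}, {'tx': -0.479, 'ty': -0.302, 'tz': 0.172}, {'tx': -0.479, 'ty': -0.302, 'tz': 0.172}, {'tx': -0.479, 'ty': -0.302, 'tz': 0.172}, {'tx': -0.479, 'ty': -0.302, 'tz': 0.172}, {'tx': -0.479, 'ty': -0.302, 'tz': 0.172}, {'tx': -0.479, 'ty': -0.302, 'tz': 0.172}, {'tx': -0.479, 'ty': -0.302, 'tz': 0.172}]
```

Run:
```python
from h import *; s,p,y=state()
rows(p,y,[.375,-.29,.29],y+80,16); rows([.375,-.29,.29],y+80,[.53,-.384,.235],181,8)
```

```text
0 [{'tx': -0.49, 'ty': 0.007, 'tz': 0.034, 'turn': -1.0}, {'tx': -0.488, 'ty': -0.036, 'tz': 0.034, 'turn': -1.0}, {'tx': -0.483, 'ty': -0.078, 'tz': 0.034, 'turn': -1.0}, {'tx': -0.475, 'ty': -0.12, 'tz': 0.034, 'turn': -1.0}, {'tx': -0.462, 'ty': -0.161, 'tz': 0.034, 'turn': -1.0}, {'tx': -0.447, 'ty': -0.2, 'tz': 0.034, 'turn': -1.0}, {'tx': -0.428, 'ty': -0.239, 'tz': 0.034, 'turn': -1.0}, {'tx': -0.405, 'ty': -0.275, 'tz': 0.034, 'turn': -1.0}]
1 [{'tx': -0.38, 'ty': -0.309, 'tz': 0.034, 'turn': -1.0}, {'tx': -0.351, 'ty': -0.341, 'tz': 0.034, 'turn': -1.0}, {'tx': -0.32, 'ty': -0.37, 'tz': 0.034, 'turn': -1.0}, {'tx': -0.287, 'ty': -0.397, 'tz': 0.034, 'turn': -1.0}, {'tx': -0.251, 'ty': -0.42, 'tz': 0.034, 'turn': -1.0}, {'tx': -0.213, 'ty': -0.441, 'tz': 0.034, 'turn': -1.0}, {'tx': -0.174, 'ty': -0.458, 'tz': 0.034, 'turn': -1.0}, {'tx': -0.134, 'ty': -0.471, 'tz': 0.034, 'turn': -1.0}]
0 [{'tx': -0.547, 'ty': -0.148, 'tz': 0.172, 'turn': -0.427}, {'tx': -0.541, 'ty': -0.168, 'tz': 0.172, 'turn': -0.427}, {'tx': -0.534, 'ty': -0.188, 'tz': 0.172, 'turn': -0.427}, {'tx': -0.527, 'ty': -0.208, 'tz': 0.172, 'turn': -0.427}, {'tx': -0.519, 'ty': -0.228, 'tz': 0.172, 'turn': -0.427}, {'tx': -0.51, 'ty': -0.247, 'tz': 0.172, 'turn': -0.427}, {'tx': -0.5, 'ty': -0.266, 'tz': 0.172, 'turn': -0.427}, {'tx': -0.49, 'ty': -0.284, 'tz': 0.172, 'turn': -0.427}]
```

Call:
jog_arm([
  {"tx": -0.49, "ty": 0, "tz": 0.03, "turn": -1, "jaw": 0},
  {"tx": -0.49, "ty": -0.04, "tz": 0.03, "turn": -1, "jaw": 0},
  {"tx": -0.48, "ty": -0.08, "tz": 0.03, "turn": -1, "jaw": 0},
  {"tx": -0.48, "ty": -0.12, "tz": 0.03, "turn": -1, "jaw": 0},
  {"tx": -0.46, "ty": -0.16, "tz": 0.03, "turn": -1, "jaw": 0},
  {"tx": -0.45, "ty": -0.2, "tz": 0.03, "turn": -1, "jaw": 0},
  {"tx": -0.43, "ty": -0.24, "tz": 0.03, "turn": -1, "jaw": 0},
  {"tx": -0.4, "ty": -0.28, "tz": 0.03, "turn": -1, "jaw": 0},
])

```text
time: 25.05
eef_pos: [0.3896, -0.1351, 0.3024]
orientation: [3.141, 0.001, 2.166]
wrist_force: [-0.3, 0.5, 0.6]
finger_gap: 0.0853
grasp_force: 0.0
```

Call:
jog_arm([
  {"tx": -0.38, "ty": -0.31, "tz": 0.03, "turn": -1, "jaw": 0},
  {"tx": -0.35, "ty": -0.34, "tz": 0.03, "turn": -1, "jaw": 0},
  {"tx": -0.32, "ty": -0.37, "tz": 0.03, "turn": -1, "jaw": 0},
  {"tx": -0.29, "ty": -0.4, "tz": 0.03, "turn": -1, "jaw": 0},
  {"tx": -0.25, "ty": -0.42, "tz": 0.03, "turn": -1, "jaw": 0},
  {"tx": -0.21, "ty": -0.44, "tz": 0.03, "turn": -1, "jaw": 0},
  {"tx": -0.17, "ty": -0.46, "tz": 0.03, "turn": -1, "jaw": 0},
  {"tx": -0.13, "ty": -0.47, "tz": 0.03, "turn": -1, "jaw": 0},
])

```text
time: 26.05
eef_pos: [0.3749, -0.2911, 0.2928]
orientation: [-3.141, 0.001, 2.864]
wrist_force: [-0.8, 0.4, -0.0]
finger_gap: 0.085
grasp_force: 0.0
```

Call:
jog_arm([
  {"tx": -0.55, "ty": -0.15, "tz": 0.17, "turn": -0.43, "jaw": 0},
  {"tx": -0.54, "ty": -0.17, "tz": 0.17, "turn": -0.43, "jaw": 0},
  {"tx": -0.53, "ty": -0.19, "tz": 0.17, "turn": -0.43, "jaw": 0},
  {"tx": -0.53, "ty": -0.21, "tz": 0.17, "turn": -0.43, "jaw": 0},
  {"tx": -0.52, "ty": -0.23, "tz": 0.17, "turn": -0.43, "jaw": 0},
  {"tx": -0.51, "ty": -0.25, "tz": 0.17, "turn": -0.43, "jaw": 0},
  {"tx": -0.5, "ty": -0.27, "tz": 0.17, "turn": -0.43, "jaw": 0},
  {"tx": -0.49, "ty": -0.28, "tz": 0.17, "turn": -0.43, "jaw": 0},
])

```text
time: 27.05
eef_pos: [0.5308, -0.3853, 0.2381]
orientation: [-3.141, 0.001, -3.121]
wrist_force: [0.6, -1.0, 0.7]
finger_gap: 0.0853
grasp_force: 0.0
```

Run:
```python
from h import *; from cell import eyes; import pickle
s0=eyes.get_image("scene"); w=eyes.get_image("wrist"); pickle.dump((w,s0),open("w4.pkl","wb")); s,p,y=state(); print(p.round(4),y,s["qpos"].round(2),s["time"])
im=w["pixels"]
c=np.hstack([cv2.resize(im[:300,130:400],(540,600),interpolation=cv2.INTER_CUBIC),cv2.resize(s0["pixels"][125:225,225:268],(258,600),interpolation=cv2.INTER_CUBIC)])
cv2.imwrite("pics/w4.png",c)
print(proj(w,[[.52,-.384,.12],[.39,-.384,.079],[.58,-.384,.079]]).round(0).tolist())
```

```text
[ 0.5308 -0.3852  0.2367] -178.8351118883462 [-0.75  0.29  1.43  0.    1.42 -2.34] 27.15
[[260.0, 175.0], [263.0, 36.0], [258.0, 214.0]]
```

View pics/w4.png

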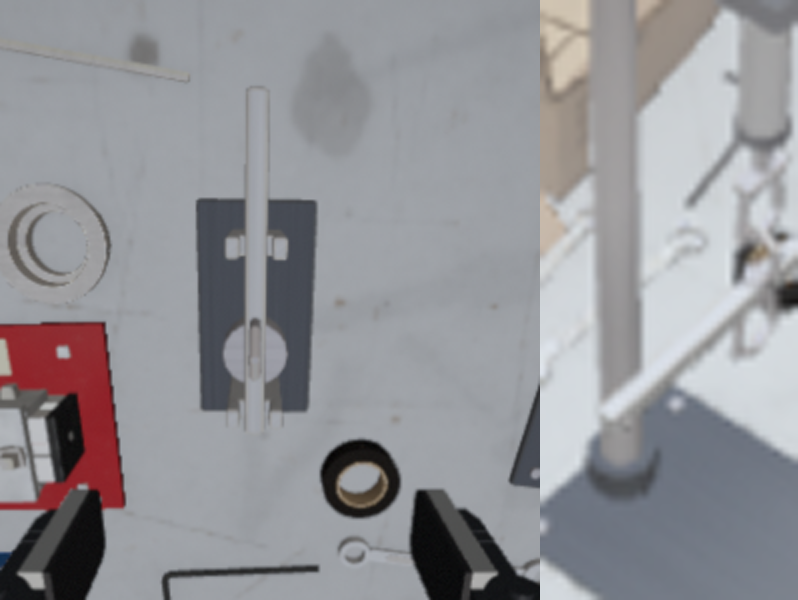

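The wrist view shows the weight bar from (258.5,43.5), its handle end, to (258,215), with the hook around (258,160–189). The scene crop shows the hanger bar hanging level: its left end is at (237,193) and its loop bottom is near (260,183).

Run:
```python
from h import *; import pickle
w,S=pickle.load(open("w4.pkl","rb"))
h=onz(w,(258.5,43.5),.079); f=onz(w,(258,215),.079); print("handle,far",h.round(4),f.round(4),np.linalg.norm(h-f),np.degrees(np.arctan2(*(f-h)[1::-1])))
a,b=onz(w,(258,160),.105),onz(w,(258,189),.105); print("hook",a.round(4),b.round(4),(a+b)/2)
h2=onz(w,(258.5,60),.079);
for yaw in(-8,-6,-4):
    A=np.radians(yaw);ex=np.array([np.cos(A),np.sin(A),0]);ey=np.array([-ex[1],ex[0],0]); c=np.array([.541,-.092,.25])
    print(yaw,proj(S,[c+ey*.125+[0,0,.004],c-[0,0,.05],c-ey*.125]).round(1).tolist(),"obs left (237,193.3) loop (259.7,183.3)")
g=cv2.cvtColor(S["pixels"],cv2.COLOR_BGR2GRAY)
for r in range(172,188): print(r,g[r,252:270].tolist())
```

```text
handle,far [ 0.3968 -0.388   0.079 ] [ 0.5809 -0.3843  0.079 ] 0.1841747833712557 1.151356310092807
hook [ 0.5082 -0.386   0.105 ] [ 0.5394 -0.3853  0.105 ] [ 0.52377864 -0.38561826  0.105     ]
-8 [[234.8, 193.0], [260.7, 182.1], [284.9, 151.7]] obs left (237,193.3) loop (259.7,183.3)
-6 [[235.9, 193.7], [260.7, 182.1], [283.9, 151.1]] obs left (237,193.3) loop (259.7,183.3)
-4 [[237.0, 194.4], [260.7, 182.1], [282.9, 150.6]] obs left (237,193.3) loop (259.7,183.3)
172 [214, 214, 214, 215, 214, 172, 192, 199, 196, 180, 145, 117, 121, 91, 62, 49, 45, 43]
173 [215, 215, 212, 212, 213, 218, 220, 218, 196, 160, 141, 127, 84, 50, 44, 41, 37, 34]
174 [216, 215, 214, 214, 218, 220, 218, 202, 168, 145, 136, 134, 92, 47, 38, 35, 32, 33]
175 [216, 214, 214, 219, 221, 218, 201, 162, 145, 143, 129, 137, 93, 46, 32, 34, 85, 92]
176 [214, 214, 220, 221, 218, 200, 160, 157, 172, 178, 144, 145, 114, 97, 98, 148, 173, 177]
177 [214, 220, 221, 216, 196, 157, 147, 178, 211, 215, 186, 154, 151, 175, 181, 212, 217, 216]
178 [220, 221, 215, 193, 155, 144, 152, 193, 214, 216, 205, 172, 179, 212, 217, 218,
[... 165 characters left out ...]
 198, 213, 216, 217, 217, 216, 215]
181 [183, 149, 156, 190, 212, 172, 164, 209, 206, 206, 202, 214, 217, 217, 216, 217, 216, 215]
182 [145, 148, 189, 213, 211, 169, 158, 199, 196, 193, 201, 215, 217, 217, 216, 217, 216, 216]
183 [165, 182, 212, 216, 199, 165, 148, 169, 164, 184, 212, 217, 217, 217, 217, 216, 216, 216]
184 [199, 215, 216, 216, 200, 176, 175, 185, 190, 213, 217, 217, 216, 216, 216, 216, 216, 216]
185 [213, 217, 216, 216, 216, 200, 213, 217, 217, 217, 216, 216, 216, 216, 216, 216, 215, 214]
186 [217, 216, 216, 216, 216, 216, 216, 217, 217, 217, 216, 216, 215, 216, 216, 216, 214, 213]
187 [216, 216, 216, 216, 216, 216, 216, 217, 217, 217, 217, 216, 215, 215, 215, 215, 213, 213]
```

Call:
jog_arm([
  {"tx": 0.77, "ty": 0, "tz": 0.4, "turn": 0, "jaw": 0},
  {"tx": 0.77, "ty": 0, "tz": 0.4, "turn": 0, "jaw": 0},
  {"tx": 0.76, "ty": 0, "tz": 0.4, "turn": 0, "jaw": 0},
  {"tx": 0, "ty": 0, "tz": 0.8, "turn": 0, "jaw": 0},
  {"tx": 0, "ty": 0, "tz": 0.8, "turn": 0, "jaw": 0},
  {"tx": 0, "ty": 0, "tz": 0.8, "turn": 0, "jaw": 0},
  {"tx": 0, "ty": 0, "tz": 0.7, "turn": 0, "jaw": 0},
  {"tx": 0, "ty": 0, "tz": 0.3, "turn": 0, "jaw": 0.3},
])

```text
time: 28.15
eef_pos: [0.437, -0.3856, 0.0524]
orientation: [3.14, -0.001, -3.122]
wrist_force: [-0.3, 0.0, 0.5]
finger_gap: 0.0701
grasp_force: 0.0
```

Call:
jog_arm([
  {"tx": 0, "ty": 0, "tz": 0, "turn": 0, "jaw": 0.5},
  {"tx": 0, "ty": 0, "tz": 0, "turn": 0, "jaw": 0.8},
  {"tx": 0, "ty": 0, "tz": 0, "turn": 0, "jaw": 1},
  {"tx": 0, "ty": 0, "tz": 0, "turn": 0, "jaw": 1},
  {"tx": 0, "ty": 0, "tz": 0, "turn": 0, "jaw": 1},
  {"tx": 0, "ty": 0, "tz": 0, "turn": 0, "jaw": 1},
  {"tx": 0, "ty": 0, "tz": 0, "turn": 0, "jaw": 1},
  {"tx": 0, "ty": 0, "tz": 0, "turn": 0, "jaw": 1},
], squeeze=120)

```text
time: 29.15
eef_pos: [0.4387, -0.3876, 0.0551]
orientation: [-3.139, 0.002, -3.122]
wrist_force: [-1.4, 0.5, 5.8]
finger_gap: 0.0097
grasp_force: 117.3
```

Call:
jog_arm([
  {"tx": 0, "ty": 0, "tz": -0.1, "turn": 0, "jaw": 1},
  {"tx": 0, "ty": 0, "tz": -0.3, "turn": 0, "jaw": 1},
  {"tx": 0, "ty": 0, "tz": -0.4, "turn": 0, "jaw": 1},
  {"tx": 0, "ty": 0, "tz": -0.5, "turn": 0, "jaw": 1},
  {"tx": 0, "ty": 0, "tz": -0.6, "turn": 0, "jaw": 1},
  {"tx": 0, "ty": 0, "tz": -0.5, "turn": 0, "jaw": 1},
  {"tx": 0, "ty": 0, "tz": -0.3, "turn": 0, "jaw": 1},
  {"tx": 0, "ty": 0, "tz": -0.1, "turn": 0, "jaw": 1},
])

```text
time: 30.15
eef_pos: [0.4382, -0.3867, 0.1664]
orientation: [-3.141, 0.001, -3.122]
wrist_force: [-0.8, -0.1, -2.8]
finger_gap: 0.0097
grasp_force: 117.5
```

Run:
```python
from h import *; import pickle
from cell import eyes
w,S=pickle.load(open("w4.pkl","rb"))
s,p,y=state(); print(p.round(4),y,s["wrist_force"],s["ft_torque"])
S2=eyes.get_image("scene"); pickle.dump(S2,open("s5.pkl","wb")); g2=cv2.cvtColor(S2["pixels"],cv2.COLOR_BGR2GRAY)
A=np.radians(-6);ex=np.array([np.cos(A),np.sin(A),0]);ey=np.array([-ex[1],ex[0],0])
for z in(.25,.245): 
    c=np.array([.541,-.092,z]); print(z,proj(S,[c+ey*k+[0,0,.008] for k in(.03,.05,.07,.1,.125)]).round(1).tolist(),"loop",proj(S,[c-[0,0,.05],c+ey*.016-[0,0,.038]]).round(1).tolist())
g=cv2.cvtColor(S["pixels"],cv2.COLOR_BGR2GRAY)
for c in(240,244,248,252): print(c,[(r,int(g[r,c])) for r in range(174,198) if g[r,c]>213 or g[r,c]<165])
# current weight bar expected
b=np.radians(y-180); bx=np.array([np.cos(b),np.sin(b),0]); o=p+bx*.085+[0,0,.018]; print("origin",o.round(4),"proj hook top, front top end",proj(S2,[o+[0,0,.049],o+bx*.06+[0,0,.008],o-bx*.13+[0,0,.008]]).round(1).tolist())
cv2.imwrite("pics/x.png",S2["pixels"])
```

```text
[ 0.4382 -0.3867  0.1664] -178.86699734063143 [-0.79547237 -0.12877536 -2.78330222] [-0.03694372  0.23186659 -0.03816682]
0.25 [[255.3, 175.3], [251.3, 178.9], [247.3, 182.5], [241.1, 188.1], [235.8, 192.8]] loop [[260.7, 182.1], [257.7, 182.5]]
0.245 [[255.3, 176.4], [251.3, 180.0], [247.3, 183.6], [241.1, 189.2], [235.9, 193.9]] loop [[260.6, 183.2], [257.7, 183.5]]
240 [(174, 139), (175, 138), (176, 138), (177, 137), (178, 136), (179, 137), (180, 137), (181, 138), (182, 138), (183, 138), (184, 139), (185, 139), (186, 139), (187, 154), (189, 218), (190, 219), (193, 146), (194, 143), (195, 144), (196, 138), (197, 141)]
244 [(174, 214), (175, 215), (176, 215), (177, 216), (178, 215), (179, 216), (180, 216), (181, 215), (182, 215), (184, 214), (185, 220), (186, 221), (187, 216), (189, 150), (190, 137), (191, 124), (192, 116), (193, 114), (194, 115), (195, 115), (196, 114), (197, 114)]
248 [(174, 215), (175, 216), (176, 216), (177, 216), (178, 216), (179, 215), (180, 215), (181, 218), (182, 221), (183, 220), (185, 161), (186, 151), (190, 127), (191, 157), (193, 124), (194, 114), (195, 114), (196, 115), (197, 115)]
252 [(174, 216), (175, 216), (176, 214), (177, 214), (178, 220), (179, 221), (182, 145), (186, 217), (187, 216), (188, 216), (189, 214), (192, 145), (193, 115), (194, 114), (195, 113), (196, 114), (197, 115)]
origin [ 0.5232 -0.3851  0.1844] proj hook top, front top end [[308.0, 128.3], [292.6, 130.9], [338.8, 149.8]]
```

```bash
python3 f.py 8
python3 - <<'E'
from h import *
s,p,y=state(); b=np.radians(y-180); bx=np.array([np.cos(b),np.sin(b),0])
print(y,"grip dist",(np.array([.5238,-.3857])-p[:2])@bx[:2],"lateral",np.cross(bx[:2],np.array([.5238,-.3857])-p[:2]), "z at grip",p[2]-.112)
D=.085; A=np.radians(-6);ex=np.array([np.cos(A),np.sin(A),0]); L=np.array([.541,-.0918,0])
D=(np.array([.5238,-.3857])-p[:2])@bx[:2]
t=L-ex*(D+.1); t[2]=.181-(.071-(p[2]-.112)); print("target",t)
rows(p,y,t,y-7.13-0,16); rows(p,y,t,y-7.13,12)
E
```

```text
[ 0.4377 -0.3862  0.1646] F [-0.05  0.41 -2.44] [0.08 0.17 0.13] M [-0.006  0.218  0.003] [0.011 0.008 0.014] t 30.6 0.009508934527052875
-178.868427142233 grip dist 0.08609187031962566 lateral -0.0012255772310387054 z at grip 0.05261280101642536
target [ 0.35592756 -0.0723481   0.1626128 ]
0 [{'tx': 0.118, 'ty': 0.493, 'tz': 0.003, 'turn': 0.089}, {'tx': 0.122, 'ty': 0.492, 'tz': 0.003, 'turn': 0.089}, {'tx': 0.126, 'ty': 0.491, 'tz': 0.003, 'turn': 0.089}, {'tx': 0.13, 'ty': 0.49, 'tz': 0.003, 'turn': 0.089}, {'tx': 0.133, 'ty': 0.489, 'tz': 0.003, 'turn': 0.089}, {'tx': 0.137, 'ty': 0.488, 'tz': 0.003, 'turn': 0.089}, {'tx': 0.141, 'ty': 0.487, 'tz': 0.003, 'turn': 0.089}, {'tx': 0.145, 'ty': 0.486, 'tz': 0.003, 'turn': 0.089}]
1 [{'tx': 0.148, 'ty': 0.484, 'tz': 0.003, 'turn': 0.089}, {'tx': 0.152, 'ty': 0.483, 'tz': 0.003, 'turn': 0.089}, {'tx': 0.156, 'ty': 0.482, 'tz': 0.003, 'turn': 0.089}, {'tx': 0.16, 'ty': 0.481, 'tz': 0.003, 'turn': 0.089}, {'tx': 0.163, 'ty': 0.48, 'tz': 0.003, 'turn': 0.089}, {'tx': 0.167, 'ty': 0.478, 'tz': 0.003, 'turn': 0.089}, {'tx': 0.171, 'ty': 0.
[... 214 characters left out ...]
171, 'ty': 0.654, 'tz': 0.004, 'turn': 0.119}, {'tx': 0.178, 'ty': 0.652, 'tz': 0.004, 'turn': 0.119}, {'tx': 0.185, 'ty': 0.65, 'tz': 0.004, 'turn': 0.119}, {'tx': 0.191, 'ty': 0.648, 'tz': 0.004, 'turn': 0.119}, {'tx': 0.198, 'ty': 0.646, 'tz': 0.004, 'turn': 0.119}, {'tx': 0.205, 'ty': 0.644, 'tz': 0.004, 'turn': 0.119}]
1 [{'tx': 0.211, 'ty': 0.642, 'tz': 0.004, 'turn': 0.119}, {'tx': 0.218, 'ty': 0.64, 'tz': 0.004, 'turn': 0.119}, {'tx': 0.225, 'ty': 0.637, 'tz': 0.004, 'turn': 0.119}, {'tx': 0.231, 'ty': 0.635, 'tz': 0.004, 'turn': 0.119}]<stdin>:3: DeprecationWarning: Arrays of 2-dimensional vectors are deprecated. Use arrays of 3-dimensional vectors instead. (deprecated in NumPy 2.0)
```

Call:
jog_arm([
  {"tx": 0.14, "ty": 0.3, "tz": 0, "turn": 0.09, "jaw": 1},
  {"tx": 0.14, "ty": 0.49, "tz": 0, "turn": 0.09, "jaw": 1},
  {"tx": 0.14, "ty": 0.54, "tz": 0, "turn": 0.09, "jaw": 1},
  {"tx": 0.14, "ty": 0.54, "tz": 0, "turn": 0.09, "jaw": 1},
  {"tx": 0.14, "ty": 0.54, "tz": 0, "turn": 0.09, "jaw": 1},
  {"tx": 0.14, "ty": 0.54, "tz": 0, "turn": 0.09, "jaw": 1},
  {"tx": 0.14, "ty": 0.54, "tz": 0, "turn": 0.09, "jaw": 1},
  {"tx": 0.14, "ty": 0.54, "tz": 0, "turn": 0.09, "jaw": 1},
])

```text
time: 31.6
eef_pos: [0.394, -0.2235, 0.1652]
orientation: [3.141, -0.0, 3.098]
wrist_force: [0.3, -0.1, -2.0]
finger_gap: 0.01
grasp_force: 117.4
```

Call:
jog_arm([
  {"tx": 0.15, "ty": 0.54, "tz": 0.01, "turn": 0.09, "jaw": 1},
  {"tx": 0.15, "ty": 0.54, "tz": 0.01, "turn": 0.09, "jaw": 1},
  {"tx": 0.15, "ty": 0.54, "tz": 0.01, "turn": 0.09, "jaw": 1},
  {"tx": 0.16, "ty": 0.52, "tz": 0.01, "turn": 0.09, "jaw": 1},
  {"tx": 0.16, "ty": 0.48, "tz": 0.01, "turn": 0.09, "jaw": 1},
  {"tx": 0.16, "ty": 0.3, "tz": 0, "turn": 0.09, "jaw": 1},
  {"tx": 0.16, "ty": 0.2, "tz": 0, "turn": 0.09, "jaw": 1},
  {"tx": 0.12, "ty": 0.1, "tz": 0, "turn": 0.09, "jaw": 1},
])

```text
time: 32.6
eef_pos: [0.3543, -0.0927, 0.1633]
orientation: [-3.141, 0.0, 3.035]
wrist_force: [-0.3, -2.2, -2.4]
finger_gap: 0.0092
grasp_force: 117.5
```

```bash
python3 f.py 8
python3 - <<'E'
from h import *; import pickle
s,p,y=state(); y%=360; print(p,y)
S=pickle.load(open("l0.pkl","rb")); T=pickle.load(open("l1.pkl","rb"))
b=np.radians(y-180); bx=np.array([np.cos(b),np.sin(b),0]); o=p+bx*.0861+[0,0,.0184]; by=np.array([-bx[1],bx[0],0])
L=np.array([.541,-.0918,.197]); d=L-o; print("origin",o.round(4),"loop rel fwd,lat,up",(d@bx).round(4),(d@by).round(4),d[2].round(4))
print("S hook top,ridge pts",proj(S,[o+[0,0,.049],o+bx*.06+[0,0,.008],o+bx*.03+[0,0,.008],o-bx*.03+[0,0,.008],o-[0,0,.037]]).round(1).tolist())
g=cv2.cvtColor(S["pixels"],cv2.COLOR_BGR2GRAY)
x,yy=proj(S,[o+[0,0,.03]])[0].astype(int)
print("cols from",x-16); 
for r in range(yy-12,yy+16): print(r,g[r,x-16:x+12].tolist())
E
```

```text
[ 0.3548 -0.0933  0.1633] F [-0.08  0.64 -2.69] [0.07 0.25 0.18] M [0.031 0.228 0.003] [0.007 0.005 0.007] t 33.0 0.009664191074382301
[ 0.35476414 -0.0933248   0.16332297] 173.9027126813965
origin [ 0.4404 -0.1025  0.1817] loop rel fwd,lat,up 0.0989 0.0213 0.0153
S hook top,ridge pts [[289.3, 186.6], [273.7, 186.1], [281.0, 190.5], [295.8, 199.4], [287.3, 203.6]]
cols from 272
178 [216, 216, 215, 214, 213, 212, 212, 213, 213, 212, 211, 211, 210, 211, 211, 213, 214, 214, 214, 213, 211, 209, 207, 209, 210, 195, 170, 144]
179 [214, 215, 215, 213, 214, 213, 214, 214, 214, 213, 212, 212, 212, 212, 213, 214, 214, 214, 213, 212, 209, 207, 208, 209, 209, 211, 212, 197]
180 [212, 214, 214, 214, 214, 214, 214, 214, 214, 214, 214, 213, 213, 213, 214, 214, 214, 214, 213, 210, 207, 207, 208, 207, 206, 211, 213, 213]
181 [214, 212, 212, 214, 214, 215, 215, 215, 214, 214, 214, 215, 214, 214, 214, 215, 214, 214, 212, 209, 208, 208, 207, 202, 201, 210, 213, 214]
182 [213, 213, 214, 215, 216, 215, 215, 215, 215, 214, 215, 215, 215, 214, 213, 214, 214, 213, 212, 211, 208, 208, 206, 202, 204, 210, 213,
[... 2640 characters left out ...]
 213, 213, 181, 155, 149, 155, 173, 189, 192, 189, 182, 170, 152, 138, 156, 160, 154, 168, 198, 207, 215, 214, 216, 208]
202 [214, 213, 213, 212, 211, 212, 187, 155, 150, 152, 154, 155, 156, 156, 156, 155, 149, 149, 183, 185, 173, 163, 159, 180, 202, 212, 208, 201]
203 [211, 214, 214, 214, 212, 210, 195, 167, 151, 150, 153, 154, 156, 157, 156, 153, 151, 182, 205, 209, 203, 189, 168, 159, 162, 191, 178, 155]
204 [190, 205, 212, 213, 213, 213, 212, 196, 172, 157, 153, 155, 156, 156, 155, 162, 179, 204, 209, 210, 211, 212, 196, 169, 163, 153, 127, 120]
205 [125, 167, 193, 204, 213, 213, 212, 211, 201, 186, 171, 170, 165, 161, 175, 189, 206, 208, 210, 211, 212, 212, 212, 196, 189, 154, 114, 113]
```

Call:
jog_arm([
  {"tx": -0.1, "ty": 0.2, "tz": -0.02, "turn": 0, "jaw": 1},
  {"tx": -0.2, "ty": 0.23, "tz": -0.02, "turn": 0, "jaw": 1},
  {"tx": -0.3, "ty": 0.1, "tz": 0, "turn": 0, "jaw": 1},
  {"tx": -0.4, "ty": 0, "tz": 0, "turn": 0, "jaw": 1},
  {"tx": -0.3, "ty": 0, "tz": 0, "turn": 0, "jaw": 1},
  {"tx": -0.25, "ty": 0, "tz": 0, "turn": 0, "jaw": 1},
  {"tx": -0.15, "ty": 0, "tz": 0, "turn": 0, "jaw": 1},
  {"tx": 0, "ty": 0, "tz": 0, "turn": 0, "jaw": 1},
])

```text
time: 34.0
eef_pos: [0.4246, -0.0791, 0.1648]
orientation: [3.142, -0.0, 3.036]
wrist_force: [-0.2, -0.7, -1.9]
finger_gap: 0.0098
grasp_force: 117.5
```

```bash
python3 f.py 8
python3 - <<'E'
from h import *; import pickle
s,p,y=state(); y%=360; print(p,y)
S=pickle.load(open("l0.pkl","rb"))
b=np.radians(y-180); bx=np.array([np.cos(b),np.sin(b),0]); o=p+bx*.0861+[0,0,.0184]; by=np.array([-bx[1],bx[0],0])
L=np.array([.541,-.0918,.197]); d=L-o; print("origin",o.round(4),"loop rel fwd,lat,up",(d@bx).round(4),(d@by).round(4),d[2].round(4))
print("S tip mid,hook top, loop pred",proj(S,[o+bx*.012+[0,0,.03],o+[0,0,.049],L,L+[0,0,.02]]).round(1).tolist())
g=cv2.cvtColor(S["pixels"],cv2.COLOR_BGR2GRAY); print(g.shape)
for r in range(170,200): print(r,g[r,248:276].tolist())
E
```

```text
[ 0.4244 -0.0791  0.165 ] F [ 0.2  -0.18 -2.55] [0.19 0.14 0.23] M [ 0.027  0.238 -0.023] [0.007 0.007 0.012] t 34.4 0.009523731610045659
[ 0.42438269 -0.07913552  0.16501439] 173.92263263119537
origin [ 0.51   -0.0883  0.1834] loop rel fwd,lat,up 0.0312 -0.0002 0.0136
S tip mid,hook top, loop pred [[265.3, 182.3], [268.4, 180.1], [260.6, 182.8], [260.8, 178.7]]
(384, 512)
170 [212, 213, 212, 213, 215, 215, 216, 216, 216, 128, 90, 196, 205, 204, 193, 163, 152, 139, 148, 166, 133, 69, 45, 86, 202, 211, 210, 210]
171 [214, 213, 212, 213, 214, 215, 215, 215, 215, 127, 129, 193, 201, 199, 178, 144, 147, 132, 147, 131, 70, 44, 47, 82, 203, 212, 210, 208]
172 [214, 214, 215, 214, 214, 214, 213, 214, 214, 172, 191, 199, 195, 180, 144, 116, 120, 90, 61, 46, 44, 42, 45, 87, 205, 214, 211, 208]
173 [214, 215, 215, 215, 215, 215, 212, 212, 213, 218, 220, 218, 196, 160, 140, 127, 84, 49, 43, 41, 37, 32, 35, 134, 207, 215, 213, 210]
174 [215, 215, 215, 215, 216, 215, 213, 214, 218, 220, 218, 202, 168, 145, 137, 134, 90, 46, 37, 33, 31, 29, 84, 189, 213, 215, 214, 213]
175 [216, 215, 215, 216, 215
[... 2888 characters left out ...]
 113, 113, 113, 115, 117, 161, 165, 149, 146, 147, 154, 166, 170, 168, 155, 149, 143, 131, 179, 165, 159, 159, 193, 205]
196 [114, 114, 114, 114, 114, 114, 113, 113, 114, 115, 121, 144, 145, 146, 149, 150, 152, 152, 151, 148, 141, 144, 207, 196, 175, 159, 150, 163]
197 [115, 114, 114, 114, 115, 114, 113, 114, 114, 115, 116, 141, 142, 144, 147, 150, 152, 152, 150, 146, 153, 185, 211, 215, 198, 187, 173, 137]
198 [115, 114, 114, 114, 115, 115, 115, 114, 113, 114, 114, 115, 127, 136, 145, 151, 152, 153, 155, 151, 186, 210, 214, 214, 215, 215, 206, 145]
199 [114, 114, 115, 115, 115, 115, 115, 115, 115, 114, 114, 115, 116, 120, 131, 142, 145, 165, 184, 186, 208, 213, 213, 213, 214, 214, 215, 187]
```

Call:
jog_arm([
  {"tx": 0, "ty": 0, "tz": 0.07, "turn": 0, "jaw": 1},
  {"tx": -0.08, "ty": 0, "tz": 0, "turn": 0, "jaw": 1},
  {"tx": -0.12, "ty": 0, "tz": 0, "turn": 0, "jaw": 1},
  {"tx": -0.13, "ty": 0, "tz": 0, "turn": 0, "jaw": 1},
  {"tx": -0.13, "ty": 0, "tz": 0, "turn": 0, "jaw": 1},
  {"tx": -0.12, "ty": 0, "tz": 0, "turn": 0, "jaw": 1},
  {"tx": -0.1, "ty": 0, "tz": 0, "turn": 0, "jaw": 1},
  {"tx": -0.08, "ty": 0, "tz": 0, "turn": 0, "jaw": 1},
])

```text
time: 35.4
eef_pos: [0.455, -0.0824, 0.162]
orientation: [3.142, -0.0, 3.036]
wrist_force: [0.3, 0.1, -2.6]
finger_gap: 0.0096
grasp_force: 117.5
```

```bash
python3 f.py 8
python3 - <<'E'
from h import *; import pickle
s,p,y=state(); y%=360; print(p,y)
S=pickle.load(open("l0.pkl","rb"))
b=np.radians(y-180); bx=np.array([np.cos(b),np.sin(b),0]); o=p+bx*.0861+[0,0,.0184]; by=np.array([-bx[1],bx[0],0])
L=np.array([.541,-.0918,.197]); d=L-o; print("origin",o.round(4),"loop rel fwd,lat,up",(d@bx).round(4),(d@by).round(4),d[2].round(4))
print("S tip mid,tip end,hook top,shank, loop pred",proj(S,[o+bx*.012+[0,0,.03],o+bx*.012+[0,0,.024],o+[0,0,.049],o-bx*.012+[0,0,.03],L,L+[0,0,.02]]).round(1).tolist())
g=cv2.cvtColor(S["pixels"],cv2.COLOR_BGR2GRAY)
for r in range(170,198): print(r,g[r,246:274].tolist())
E
```

```text
[ 0.4546 -0.0823  0.1621] F [-0.15 -0.22 -2.46] [0.15 0.16 0.18] M [0.038 0.217 0.004] [0.007 0.012 0.01 ] t 35.8 0.009605009357142143
[ 0.45461539 -0.08232161  0.16208234] 173.92920431957995
origin [ 0.5402 -0.0914  0.1805] loop rel fwd,lat,up 0.0008 -0.0003 0.0165
S tip mid,tip end,hook top,shank, loop pred [[258.0, 178.5], [258.0, 179.7], [261.0, 176.3], [263.7, 181.9], [260.6, 182.8], [260.8, 178.7]]
170 [211, 212, 212, 212, 212, 213, 215, 215, 216, 215, 216, 127, 89, 196, 205, 204, 192, 163, 152, 139, 148, 167, 132, 69, 45, 44, 46, 55]
171 [213, 214, 214, 213, 212, 213, 215, 215, 215, 215, 216, 127, 129, 193, 201, 199, 178, 144, 147, 131, 147, 132, 70, 43, 46, 40, 43, 45]
172 [214, 214, 214, 214, 215, 215, 214, 214, 213, 215, 214, 172, 192, 199, 195, 180, 144, 116, 120, 90, 61, 47, 43, 39, 44, 42, 44, 45]
173 [214, 214, 214, 215, 215, 215, 215, 215, 212, 212, 213, 217, 220, 218, 196, 160, 140, 127, 83, 48, 41, 40, 36, 33, 35, 44, 45, 44]
174 [214, 215, 215, 215, 215, 215, 216, 215, 214, 214, 218, 220, 218, 202, 167, 145, 136, 134, 90, 45, 36, 32, 30, 30, 84, 75, 51, 44]
175 [215
[... 2604 characters left out ...]
3, 114, 114, 114, 131, 149, 146, 147, 150, 151, 151, 149, 145, 152, 184, 208, 212, 192, 184, 138, 98, 102, 151, 175, 169, 137]
194 [113, 114, 114, 113, 113, 113, 117, 144, 142, 148, 149, 150, 152, 149, 152, 186, 210, 213, 213, 213, 214, 145, 79, 90, 180, 167, 174, 119]
195 [114, 113, 114, 114, 114, 113, 113, 110, 122, 140, 139, 140, 147, 160, 183, 207, 213, 214, 214, 214, 215, 185, 141, 111, 116, 144, 140, 103]
196 [115, 114, 114, 114, 114, 114, 113, 112, 112, 114, 112, 114, 129, 159, 192, 208, 211, 212, 213, 214, 215, 215, 199, 173, 130, 105, 81, 95]
197 [114, 114, 114, 114, 114, 114, 114, 114, 113, 114, 114, 114, 115, 117, 146, 190, 203, 210, 212, 213, 213, 214, 215, 215, 186, 144, 98, 74]
```

Call:
jog_arm([
  {"tx": -0.02, "ty": 0, "tz": 0.06, "turn": 0, "jaw": 1},
  {"tx": 0, "ty": 0, "tz": 0.08, "turn": 0, "jaw": 1},
  {"tx": 0, "ty": 0, "tz": 0.08, "turn": 0, "jaw": 1},
  {"tx": 0, "ty": 0, "tz": 0.08, "turn": 0, "jaw": 1},
  {"tx": 0, "ty": 0, "tz": 0.06, "turn": 0, "jaw": 1},
  {"tx": 0, "ty": 0, "tz": 0.06, "turn": 0, "jaw": 1},
  {"tx": 0, "ty": 0, "tz": 0.05, "turn": 0, "jaw": 1},
  {"tx": 0, "ty": 0, "tz": 0.05, "turn": 0, "jaw": 1},
])

```text
time: 36.8
eef_pos: [0.4556, -0.0824, 0.1412]
orientation: [-3.142, 0.0, 3.036]
wrist_force: [0.3, -0.1, -2.8]
finger_gap: 0.0096
grasp_force: 117.5
```

Call:
jog_arm([
  {"tx": 0, "ty": 0, "tz": 0.05, "turn": 0, "jaw": 1},
  {"tx": 0, "ty": 0, "tz": 0.05, "turn": 0, "jaw": 1},
  {"tx": 0, "ty": 0, "tz": 0.05, "turn": 0, "jaw": 1},
  {"tx": 0, "ty": 0, "tz": 0.05, "turn": 0, "jaw": 1},
  {"tx": 0, "ty": 0, "tz": 0.05, "turn": 0, "jaw": 1},
  {"tx": 0, "ty": 0, "tz": 0.05, "turn": 0, "jaw": 1},
  {"tx": 0, "ty": 0, "tz": 0.04, "turn": 0, "jaw": 1},
  {"tx": 0, "ty": 0, "tz": 0.03, "turn": 0, "jaw": 1},
])

```text
time: 37.8
eef_pos: [0.4555, -0.0824, 0.1264]
orientation: [-3.142, 0.0, 3.036]
wrist_force: [1.0, -0.5, -1.4]
finger_gap: 0.0097
grasp_force: 117.5
```

```bash
python3 f.py 14
```

```text
[ 0.4555 -0.0824  0.1265] F [-0.15 -0.1  -1.79] [0.12 0.11 0.16] M [ 0.014  0.148 -0.008] [0.008 0.007 0.007] t 38.5 0.009509799274101567
```

Call:
jog_arm([
  {"tx": 0, "ty": 0, "tz": 0.05, "turn": 0, "jaw": 1},
  {"tx": 0, "ty": 0, "tz": 0.05, "turn": 0, "jaw": 1},
  {"tx": 0, "ty": 0, "tz": 0.05, "turn": 0, "jaw": 1},
  {"tx": 0, "ty": 0, "tz": 0.05, "turn": 0, "jaw": 1},
  {"tx": 0, "ty": 0, "tz": 0.05, "turn": 0, "jaw": 1},
  {"tx": 0, "ty": 0, "tz": 0.05, "turn": 0, "jaw": 1},
  {"tx": 0, "ty": 0, "tz": 0, "turn": 0, "jaw": 1},
  {"tx": 0, "ty": 0, "tz": 0, "turn": 0, "jaw": 1},
])

```text
time: 39.5
eef_pos: [0.4556, -0.0824, 0.1146]
orientation: [3.142, 0.0, 3.036]
wrist_force: [0.7, -0.6, -0.5]
finger_gap: 0.0096
grasp_force: 117.6
```

```bash
python3 f.py 14
```

```text
[ 0.4555 -0.0824  0.1145] F [-0.07  0.14 -0.95] [0.15 0.14 0.12] M [0.008 0.091 0.007] [0.009 0.006 0.008] t 40.2 0.009511986278519268
```

Call:
jog_arm([
  {"tx": 0, "ty": 0, "tz": 0.05, "turn": 0, "jaw": 1},
  {"tx": 0, "ty": 0, "tz": 0.05, "turn": 0, "jaw": 1},
  {"tx": 0, "ty": 0, "tz": 0.05, "turn": 0, "jaw": 1},
  {"tx": 0, "ty": 0, "tz": 0.05, "turn": 0, "jaw": 1},
  {"tx": 0, "ty": 0, "tz": 0.05, "turn": 0, "jaw": 1},
  {"tx": 0, "ty": 0, "tz": 0.05, "turn": 0, "jaw": 1},
  {"tx": 0, "ty": 0, "tz": 0, "turn": 0, "jaw": 1},
  {"tx": 0, "ty": 0, "tz": 0, "turn": 0, "jaw": 1},
])

```text
time: 41.2
eef_pos: [0.4556, -0.0825, 0.1026]
orientation: [-3.142, 0.0, 3.036]
wrist_force: [-0.2, 0.3, -0.5]
finger_gap: 0.0095
grasp_force: 117.6
```

```bash
python3 f.py 20
```

```text
[ 0.4555 -0.0824  0.1025] F [ 0.02 -0.01 -0.49] [0.13 0.09 0.1 ] M [-0.003  0.031 -0.007] [0.007 0.007 0.007] t 42.2 0.009620583084300431
```

Call:
jog_arm([
  {"tx": 0, "ty": 0, "tz": 0.05, "turn": 0, "jaw": 1},
  {"tx": 0, "ty": 0, "tz": 0.05, "turn": 0, "jaw": 1},
  {"tx": 0, "ty": 0, "tz": 0.04, "turn": 0, "jaw": 1},
  {"tx": 0, "ty": 0, "tz": 0.03, "turn": 0, "jaw": 1},
  {"tx": 0, "ty": 0, "tz": 0, "turn": 0, "jaw": 1},
  {"tx": 0, "ty": 0, "tz": 0, "turn": 0, "jaw": 1},
  {"tx": 0, "ty": 0, "tz": 0, "turn": 0, "jaw": 1},
  {"tx": 0, "ty": 0, "tz": 0, "turn": 0, "jaw": 1},
])

```text
time: 43.2
eef_pos: [0.4556, -0.0824, 0.0958]
orientation: [-3.142, 0.0, 3.036]
wrist_force: [0.3, -0.8, -0.3]
finger_gap: 0.0094
grasp_force: 117.7
```

```bash
python3 f.py 10
```

```text
[ 0.4555 -0.0824  0.0957] F [ 0.18 -0.3   0.11] [0.18 0.1  0.14] M [ 0.    -0.014 -0.01 ] [0.01  0.007 0.012] t 43.7 0.009223122312944117
```

Call:
jog_arm([
  {"tx": 0, "ty": 0, "tz": 0, "turn": 0, "jaw": 1},
  {"tx": 0, "ty": 0, "tz": 0, "turn": 0, "jaw": 1},
  {"tx": 0, "ty": 0, "tz": 0, "turn": 0, "jaw": 0.9},
  {"tx": 0, "ty": 0, "tz": 0, "turn": 0, "jaw": 0.8},
  {"tx": 0, "ty": 0, "tz": 0, "turn": 0, "jaw": 0.7},
  {"tx": 0, "ty": 0, "tz": 0, "turn": 0, "jaw": 0.6},
  {"tx": 0, "ty": 0, "tz": 0, "turn": 0, "jaw": 0.5},
  {"tx": 0, "ty": 0, "tz": 0, "turn": 0, "jaw": 0.5},
], squeeze=20)

```text
time: 44.7
eef_pos: [0.4555, -0.0824, 0.0957]
orientation: [-3.142, -0.0, 3.036]
wrist_force: [-0.2, 1.2, 0.8]
finger_gap: 0.0424
grasp_force: 0.0
```

Run:
```python
from h import *; from cell import eyes; import pickle
S=eyes.get_image("scene"); pickle.dump(S,open("s9.pkl","wb")); S0=pickle.load(open("l0.pkl","rb"))
s,p,y=state(); print(p,s["wrist_force"],s["finger_gap"])
d=cv2.absdiff(S["pixels"],S0["pixels"]).max(2); d[:,300:]=0; print("changed px",[(int(x),int(yy)) for yy,x in np.argwhere(d>25)][:40], (d>25).sum())
```

```text
[ 0.45554961 -0.08245119  0.09572129] [-0.11042005  1.27020863 -0.18055491] 0.04270217608893237
changed px [(267, 172), (266, 173), (265, 174), (261, 175), (264, 184), (264, 185), (294, 185), (295, 185), (294, 186), (295, 186), (296, 186), (294, 187), (295, 187), (295, 188), (294, 190), (294, 191), (293, 192), (293, 193), (292, 194), (293, 194), (292, 195), (241, 196), (292, 196), (241, 197), (251, 197), (291, 197), (292, 197), (246, 198), (291, 198), (291, 199), (273, 200), (274, 200), (289, 200), (272, 201), (273, 201), (274, 201), (289, 201), (242, 202), (272, 202), (273, 202)] 157
```

Call:
jog_arm([
  {"tx": 0, "ty": 0, "tz": -0.1, "turn": 0, "jaw": 0.5},
  {"tx": 0, "ty": 0, "tz": -0.3, "turn": 0, "jaw": 0.5},
  {"tx": 0, "ty": 0, "tz": -0.4, "turn": 0, "jaw": 0.5},
  {"tx": 0, "ty": 0, "tz": -0.5, "turn": 0, "jaw": 0.5},
  {"tx": 0.2, "ty": 0, "tz": -0.2, "turn": 0, "jaw": 0.5},
  {"tx": 0.6, "ty": 0, "tz": 0, "turn": 0, "jaw": 0.5},
  {"tx": 0.7, "ty": 0, "tz": 0, "turn": 0, "jaw": 0.5},
  {"tx": 0.7, "ty": 0, "tz": 0, "turn": 0, "jaw": 0.5},
])

```text
time: 45.75
eef_pos: [0.3667, -0.0729, 0.1557]
orientation: [-3.142, -0.0, 3.036]
wrist_force: [-0.2, 1.0, 0.0]
finger_gap: 0.0427
grasp_force: 0.0
```

Run:
```python
from h import *; from cell import eyes; import pickle
a=eyes.get_image("scene"); b=eyes.get_image("scene"); S0=pickle.load(open("s9.pkl","rb"))
s,p,y=state(); print(p,s["wrist_force"],s["time"])
for r,A in(("vs release",S0),("0.05s",b)):
    d=cv2.absdiff(a["pixels"],A["pixels"]).max(2)[125:215,228:272]; print(r,(d>25).sum())
g=cv2.cvtColor(b["pixels"],cv2.COLOR_BGR2GRAY)
o=np.array([.541,-.092,.0957+.0184]); A=np.radians(-6); ex=np.array([np.cos(A),np.sin(A),0]);ey=np.array([-ex[1],ex[0],0])
print("pred weight bar ridge",proj(b,[o+ex*k+[0,0,.008] for k in(.05,.03,-.05,-.1,-.125)]).round(1).tolist(),"hanger ridge",proj(b,[o+ey*k+[0,0,.096] for k in(.06,.1,.12)]).round(1).tolist())
for c in(250,255,278,287,292,240): print(c,[int(v) for v in g[186:226,c]])
```

```text
[ 0.36574876 -0.07254268  0.1552738 ] [0.49416115 1.23352659 0.43498308] 45.85
vs release 381
0.05s 0
pred weight bar ridge [[249.0, 190.3], [253.4, 193.1], [271.6, 204.4], [283.4, 211.7], [289.5, 215.5]] hanger ridge [[249.2, 190.7], [241.3, 198.0], [237.2, 201.8]]
250 [216, 215, 214, 219, 222, 220, 199, 156, 145, 137, 117, 114, 115, 115, 115, 114, 115, 116, 116, 116, 118, 117, 117, 118, 119, 118, 118, 120, 121, 122, 121, 122, 123, 123, 123, 123, 122, 122, 122, 122]
255 [219, 206, 171, 159, 189, 208, 209, 211, 217, 219, 207, 164, 163, 189, 211, 211, 203, 177, 152, 151, 152, 143, 118, 120, 121, 120, 121, 121, 122, 122, 123, 124, 125, 124, 125, 125, 126, 126, 125, 125]
278 [213, 211, 210, 210, 212, 214, 215, 215, 214, 214, 214, 214, 214, 213, 213, 214, 213, 211, 212, 212, 210, 207, 210, 216, 214, 193, 159, 143, 124, 131, 132, 134, 170, 208, 213, 213, 213, 212, 213, 213]
287 [214, 214, 213, 213, 213, 211, 210, 209, 208, 208, 208, 208, 207, 208, 207, 206, 207, 207, 207, 208, 207, 205, 204, 208, 208, 208, 208, 209, 214, 215, 205, 174, 168, 190, 209, 209, 210, 210, 210, 209]
292 [203, 203, 207, 208, 208, 210, 210, 211, 210, 210, 209, 208, 207, 208, 208, 208, 209, 210, 211, 211, 201, 159, 122, 115, 111, 106, 103, 106, 112, 116, 140, 184, 209, 206, 203, 207, 210, 208, 207, 206]
240 [140, 140, 140, 140, 141, 141, 141, 142, 142, 142, 141, 163, 202, 218, 219, 206, 170, 141, 119, 87, 78, 86, 106, 117, 116, 116, 118, 118, 117, 117, 117, 117, 118, 119, 120, 121, 122, 121, 121, 121]
```

Call:
jog_arm([
  {"tx": 0, "ty": 0, "tz": -0.3, "turn": 0, "jaw": 0.5},
  {"tx": 0, "ty": 0, "tz": -0.3, "turn": 0, "jaw": 0.5},
  {"tx": 0, "ty": 0, "tz": -0.3, "turn": 0, "jaw": 0.5},
  {"tx": 0, "ty": 0, "tz": -0.2, "turn": 0, "jaw": 0.5},
  {"tx": 0, "ty": 0, "tz": 0, "turn": 0, "jaw": 0.5},
  {"tx": 0, "ty": 0, "tz": 0, "turn": 0, "jaw": 0.5},
  {"tx": 0, "ty": 0, "tz": 0, "turn": 0, "jaw": 0.5},
  {"tx": 0, "ty": 0, "tz": 0, "turn": 0, "jaw": 0.5},
])

```text
time: 46.85
eef_pos: [0.3678, -0.073, 0.1993]
orientation: [3.141, -0.001, 3.036]
wrist_force: [-0.7, -0.0, -0.2]
finger_gap: 0.0424
grasp_force: 0.0
```

Run:
```python
from cell import arm
print(arm.close_job())
```

```text
the job is handed in; nothing more can be done
None
```

Both bars hang in a chain under the scale; each was let down until the wrist force read about zero before release, and the job was handed in at about 47 s with the arm clear (no verdict was returned).

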